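# Sort the saw's clamp jaws by weight into the sprung drawer and the red tray

## Robot

A 7-joint arm with a two-finger parallel gripper is mounted at the origin on the work surface. World frame = base frame: x ahead of the robot, y to its left, z up, the work surface at z = 0. Lengths are in m, angles in rad, forces in N, time in s.
With the tool pointing down it reaches from about 0.4 to 0.85 m from the base axis. Payload 10.4 kg.
Tool frame: the origin (TCP) lies where the fingers leave the gripper's body, on its centre line; the fingertips stand 70 mm ahead of it and the grasp point (between the pads) lies r.grip_depth ahead of it (r.grip_depth is the distance from the TCP to the grasp point, in m); z points along the fingers, y is the direction in which the jaws open and shut (so a half turn about z gives the same grasp; the last joint's range is limited). The gripper opens to 87 mm and grips with 3 to 60 N. Pads are 19 mm wide; open, the fingers measure 117 mm over their backs; the gripper's body (75 mm by 190 mm) begins 51 mm behind the grasp point.
Start: joints at [-1.359, 0.332, -0.065, 1.46, 0.022, 1.35, -0.088], TCP at [0.145, 0.608, 0.292] pointing down, gripper open.
Joint ranges: [-2.6, 2.6], [-0.5, 2.12], [-1.47, 1.34], [0.16, 2.42], [-1.27, 4.41], [0.06, 2.06], [-2.6, 2.6]. Speed limits (rad/s): [2.22, 2.22, 2.79, 2.79, 3.14, 3.14, 3.14].

## Interface

Orientations are given as a unit quaternion [x, y, z, w].
In Python, from bench import monitor, viewer, workorder, nets, r gives the robot as it stands.
- The arm moves only by the tool drive_tool, never from a script. Its argument "plan" is a list of rows, each an object of numbers: "rx", "ry", "rz": the turn, a rotation vector about the tool's x, y, z in units of 360 degrees (1.0 is 360 degrees); "x", "y", "z": the shift along the tool's x, y, z in units of 1000 mm (1.0 is 1000 mm); "fingers": the opening, from 0 (shut) to 1 (fully open). In form: [{"rx": .., "ry": .., "rz": .., "x": .., "y": .., "z": .., "fingers": ..}, ...]. A call has 1 to 12 rows; each row is the pose to reach, as a shift and turn from the pose commanded when the call began, along the tool's axes at that moment, turning the shorter way round; what a row does not reach only later rows make up. A row lasts 1/8 s, in which the tool goes at most 62.5 mm and 10.7 degrees, less where a joint would pass 70% of its speed; a pose out of reach is approached as far as the arm can. A call with a number of a shift or a turn outside -1 to 1 is refused whole. A call with a gripper value outside its range is refused whole. The fingers move at their own pace and stop on an object; "squeeze" is the grip in N (left out, the last holds). Time passes only in rows, so rows that repeat a pose let the fingers close. It gives the time, the measured TCP pose, the force and the opening at its end, in the units of the state.
- monitor.read_state(): the state, without advancing time (a new reading comes with each control period).
- viewer.camera(name): name is "scene" or "side" or "wrist"; returns a dict with "color" (420x560x3 uint8, red, green, blue), "depth" (420x560 float32, m along the optical axis (not along the pixel's ray), 0 where there is no reading), "camera_matrix" (3x3 intrinsics, pixels), "xyz" and "rotation" of the camera in the world. Camera axes: x right, y down, z forward; pixel columns grow to the right and rows downward; lengths in m; the calibration is good to about 2 mm. A picture is of the moment at which its call begins.
- workorder.close_job(): hands the job in, once; it reports no verdict.
Trained networks look in the newest picture that a camera, given by its name, has taken for a name from the list of things; names that differ only in an ending like _2 or _b are one class to them, and where a whole thing is asked for, a point or a joint stands for the part that bears it (a point fixed in the world has none). Each returns a list of dicts, best first, with "confidence" (0 to 1); they miss things now and then, are a little off and sometimes report something else, mostly with a low value. They report only what shows in the picture. A call takes as long as a camera call.
- nets.find_in(label, camera): "centre" ([x, y, z] in m, in world coordinates, good to about 4 mm: the middle of the surface that is visible of it).
- nets.regions_of(label, camera): "region" (420x560 bool, what is visible of it).
The state is a dict: "time": time; "joint_positions": joint angles; "joint_vel": joint speeds; "joint_torque": joint torques, N m; "ee_pos": TCP position; "eef_rot": TCP orientation; "ft_force": force on the tool from outside, world axes, zero at the start; "torque": the same for the moment, N m; "width": finger opening in m.
Only numpy, scipy, OpenCV 4.12 (cv2) and the standard library are available. Lean on these libraries where they do the work, as an engineer would, in place of code of your own. Each camera call takes 0.05 s, during which the arm holds its last target.

## Task

The plated clamp jaws on the saw bench all look alike, but some are steel and some are much lighter alloy. Pull the blue sprung drawer of the grey cabinet right out to its stop; then feel each jaw's weight and lay the steel ones flat in the drawer and the alloy ones flat in the red tray. Once every jaw is sorted, push the drawer fully home; leave the oil bottle and the steel slug where they are.

Things in the scene. Friction and masses are not known exactly. Their poses are not given: they have to be found in the camera images.
- jaw_a: one of up to six clamp jaws of a mitre saw that look exactly alike: a silvery plated block 100 x 32 x 32 mm with dark bolt holes and grooves. It is either solid steel (about 0.76 kg) or alloy (about 0.27 kg), each to within 8 percent, and only its weight tells which; the letter says nothing. Lies on the bench at the start, on one of its long sides. Origin at the block's centre, x along its length. Not in this batch if its pose is None
- jaw_b: one of up to six clamp jaws of a mitre saw that look exactly alike: a silvery plated block 100 x 32 x 32 mm with dark bolt holes and grooves. It is either solid steel (about 0.76 kg) or alloy (about 0.27 kg), each to within 8 percent, and only its weight tells which; the letter says nothing. Lies on the bench at the start, on one of its long sides. Origin at the block's centre, x along its length. Not in this batch if its pose is None
- jaw_c: one of up to six clamp jaws of a mitre saw that look exactly alike: a silvery plated block 100 x 32 x 32 mm with dark bolt holes and grooves. It is either solid steel (about 0.76 kg) or alloy (about 0.27 kg), each to within 8 percent, and only its weight tells which; the letter says nothing. Lies on the bench at the start, on one of its long sides. Origin at the block's centre, x along its length. Not in this batch if its pose is None
- jaw_d: one of up to six clamp jaws of a mitre saw that look exactly alike: a silvery plated block 100 x 32 x 32 mm with dark bolt holes and grooves. It is either solid steel (about 0.76 kg) or alloy (about 0.27 kg), each to within 8 percent, and only its weight tells which; the letter says nothing. Lies on the bench at the start, on one of its long sides. Origin at the block's centre, x along its length. Not in this batch if its pose is None
- jaw_e: one of up to six clamp jaws of a mitre saw that look exactly alike: a silvery plated block 100 x 32 x 32 mm with dark bolt holes and grooves. It is either solid steel (about 0.76 kg) or alloy (about 0.27 kg), each to within 8 percent, and only its weight tells which; the letter says nothing. Lies on the bench at the start, on one of its long sides. Origin at the block's centre, x along its length. Not in this batch if its pose is None
- jaw_f: one of up to six clamp jaws of a mitre saw that look exactly alike: a silvery plated block 100 x 32 x 32 mm with dark bolt holes and grooves. It is either solid steel (about 0.76 kg) or alloy (about 0.27 kg), each to within 8 percent, and only its weight tells which; the letter says nothing. Lies on the bench at the start, on one of its long sides. Origin at the block's centre, x along its length. Not in this batch if its pose is None
- drawer (a joint): pull-out of the blue drawer in m: 0 fully home, 0.150 at its stop. It moves horizontally along the cabinet's own -x, out of the cabinet's open front. A spring pulls it home (1 N when home, 5.4 N at the stop), but a friction brake of 8 N is stronger, so it stays wherever it is let go: pulling takes 9 to 14 N, pushing home 3 to 8 N. At the start it stands 0 to 30 mm out
- drawer_handle (a point): middle of the drawer's straight steel pull bar (10 mm diameter, 100 mm long, along the drawer's y, level, 45 mm above the bench, its centre 35 mm in front of the drawer front, open above and below). Moves with the drawer. The blue front is 240 mm wide and its top is 58 mm above the bench
- drawer_in (a point): centre of the drawer's black inner floor, 6 mm above the bench; moves with the drawer. x points into the cabinet, y across. The inside is 150 mm (x) by 222 mm (y); side and back walls reach 28 mm above this floor. Only with the drawer at its stop is the whole inside uncovered; then the back of the inside is level with the cabinet's front edge. It is open above
- cabinet: grey fixed steel cabinet that the drawer slides into, 165 mm deep, 244 mm wide, top 66 mm above the bench (inside height 60 mm). Origin on the bench, 81 mm in front of the cabinet's open front edge, mid-width (under the drawer's middle when it is pulled out); x points into the cabinet. It stands on either side of the bench
- tray: red open fixed plastic tray, outside 170 x 232 mm, 30 mm high, walls 5 mm. Origin under its centre; it stands on the side opposite the cabinet
- tray_in (a point): centre of the tray's inner floor, 5 mm above the bench; the inside is 160 mm (x) by 222 mm (y), walls 25 mm above this floor
- oil_bottle: yellow oil bottle, 48 mm diameter, 120 mm tall, standing; bystander. Origin at the centre of its base
- slug: plain steel slug, 40 mm diameter, 45 mm tall, standing; bystander. Origin at the centre of its base

How it is judged:
On the way, in this order (a step that is already met when the one before it is completed fails the run):
1. the drawer is pulled out to its stop (value of joint drawer above 0.143 m), for 0.2 s.
2. every steel jaw lies let go in the drawer, every alloy jaw in the red tray, and the drawer is still out (((x of jaw_a in the frame of drawer_in between -0.075 and 0.075 m and y of jaw_a in the frame of drawer_in between -0.112 and 0.112 m and z of jaw_a in the frame of drawer_in between 0.005 and 0.03 m and linear speed of jaw_a below 0.03 m/s and contact force between jaw_a and the fingers below 0.3 N and contact force between jaw_a and cabinet above 5 N) or (x of jaw_a in the frame of tray_in between -0.075 and 0.075 m and y of jaw_a in the frame of tray_in between -0.112 and 0.112 m and z of jaw_a in the frame of tray_in between 0.005 and 0.03 m and linear speed of jaw_a below 0.03 m/s and contact force between jaw_a and the fingers below 0.3 N and contact force between jaw_a and tray between 1 and 5 N)) and ((x of jaw_b in the frame of drawer_in between -0.075 and 0.075 m and y of jaw_b in the frame of drawer_in between -0.112 and 0.112 m and z of jaw_b in the frame of drawer_in between 0.005 and 0.03 m and linear speed of jaw_b below 0.03 m/s and contact force between jaw_b and the fingers below 0.3 N and contact force between jaw_b and cabinet above 5 N) or (x of jaw_b in the frame of tray_in between -0.075 and 0.075 m and y of jaw_b in the frame of tray_in between -0.112 and 0.112 m and z of jaw_b in the frame of tray_in between 0.005 and 0.03 m and linear speed of jaw_b below 0.03 m/s and contact force between jaw_b and the fingers below 0.3 N and contact force between jaw_b and tray between 1 and 5 N)) and ((x of jaw_c in the frame of drawer_in between -0.075 and 0.075 m and y of jaw_c in the frame of drawer_in between -0.112 and 0.112 m and z of jaw_c in the frame of drawer_in between 0.005 and 0.03 m and linear speed of jaw_c below 0.03 m/s and contact force between jaw_c and the fingers below 0.3 N and contact force between jaw_c and cabinet above 5 N) or (x of jaw_c in the frame of tray_in between -0.075 and 0.075 m and y of jaw_c in the frame of tray_in between -0.112 and 0.112 m and z of jaw_c in the frame of tray_in between 0.005 and 0.03 m and linear speed of jaw_c below 0.03 m/s and contact force between jaw_c and the fingers below 0.3 N and contact force between jaw_c and tray between 1 and 5 N)) and ((x of jaw_d in the frame of drawer_in between -0.075 and 0.075 m and y of jaw_d in the frame of drawer_in between -0.112 and 0.112 m and z of jaw_d in the frame of drawer_in between 0.005 and 0.03 m and linear speed of jaw_d below 0.03 m/s and contact force between jaw_d and the fingers below 0.3 N and contact force between jaw_d and cabinet above 5 N) or (x of jaw_d in the frame of tray_in between -0.075 and 0.075 m and y of jaw_d in the frame of tray_in between -0.112 and 0.112 m and z of jaw_d in the frame of tray_in between 0.005 and 0.03 m and linear speed of jaw_d below 0.03 m/s and contact force between jaw_d and the fingers below 0.3 N and contact force between jaw_d and tray between 1 and 5 N)) and ((x of jaw_e in the frame of drawer_in between -0.075 and 0.075 m and y of jaw_e in the frame of drawer_in between -0.112 and 0.112 m and z of jaw_e in the frame of drawer_in between 0.005 and 0.03 m and linear speed of jaw_e below 0.03 m/s and contact force between jaw_e and the fingers below 0.3 N and contact force between jaw_e and cabinet above 5 N) or (x of jaw_e in the frame of tray_in between -0.075 and 0.075 m and y of jaw_e in the frame of tray_in between -0.112 and 0.112 m and z of jaw_e in the frame of tray_in between 0.005 and 0.03 m and linear speed of jaw_e below 0.03 m/s and contact force between jaw_e and the fingers below 0.3 N and contact force between jaw_e and tray between 1 and 5 N)) and ((x of jaw_f in the frame of drawer_in between -0.075 and 0.075 m and y of jaw_f in the frame of drawer_in between -0.112 and 0.112 m and z of jaw_f in the frame of drawer_in between 0.005 and 0.03 m and linear speed of jaw_f below 0.03 m/s and contact force between jaw_f and the fingers below 0.3 N and contact force between jaw_f and cabinet above 5 N) or (x of jaw_f in the frame of tray_in between -0.075 and 0.075 m and y of jaw_f in the frame of tray_in between -0.112 and 0.112 m and z of jaw_f in the frame of tray_in between 0.005 and 0.03 m and linear speed of jaw_f below 0.03 m/s and contact force between jaw_f and the fingers below 0.3 N and contact force between jaw_f and tray between 1 and 5 N)) and value of joint drawer above 0.1 m), for 0.2 s.
At the end, for the whole second after the job is handed in: the drawer is home within 8 mm; every steel jaw (resting on it with over 5 N) lies flat inside the drawer, every alloy jaw (under 5 N) flat inside the red tray, its centre at most 30 mm above that floor; all let go and at rest (value of joint drawer below 0.008 m and ((x of jaw_a in the frame of drawer_in between -0.075 and 0.075 m and y of jaw_a in the frame of drawer_in between -0.112 and 0.112 m and z of jaw_a in the frame of drawer_in between 0.005 and 0.03 m and linear speed of jaw_a below 0.03 m/s and contact force between jaw_a and the fingers below 0.3 N and contact force between jaw_a and cabinet above 5 N) or (x of jaw_a in the frame of tray_in between -0.075 and 0.075 m and y of jaw_a in the frame of tray_in between -0.112 and 0.112 m and z of jaw_a in the frame of tray_in between 0.005 and 0.03 m and linear speed of jaw_a below 0.03 m/s and contact force between jaw_a and the fingers below 0.3 N and contact force between jaw_a and tray between 1 and 5 N)) and ((x of jaw_b in the frame of drawer_in between -0.075 and 0.075 m and y of jaw_b in the frame of drawer_in between -0.112 and 0.112 m and z of jaw_b in the frame of drawer_in between 0.005 and 0.03 m and linear speed of jaw_b below 0.03 m/s and contact force between jaw_b and the fingers below 0.3 N and contact force between jaw_b and cabinet above 5 N) or (x of jaw_b in the frame of tray_in between -0.075 and 0.075 m and y of jaw_b in the frame of tray_in between -0.112 and 0.112 m and z of jaw_b in the frame of tray_in between 0.005 and 0.03 m and linear speed of jaw_b below 0.03 m/s and contact force between jaw_b and the fingers below 0.3 N and contact force between jaw_b and tray between 1 and 5 N)) and ((x of jaw_c in the frame of drawer_in between -0.075 and 0.075 m and y of jaw_c in the frame of drawer_in between -0.112 and 0.112 m and z of jaw_c in the frame of drawer_in between 0.005 and 0.03 m and linear speed of jaw_c below 0.03 m/s and contact force between jaw_c and the fingers below 0.3 N and contact force between jaw_c and cabinet above 5 N) or (x of jaw_c in the frame of tray_in between -0.075 and 0.075 m and y of jaw_c in the frame of tray_in between -0.112 and 0.112 m and z of jaw_c in the frame of tray_in between 0.005 and 0.03 m and linear speed of jaw_c below 0.03 m/s and contact force between jaw_c and the fingers below 0.3 N and contact force between jaw_c and tray between 1 and 5 N)) and ((x of jaw_d in the frame of drawer_in between -0.075 and 0.075 m and y of jaw_d in the frame of drawer_in between -0.112 and 0.112 m and z of jaw_d in the frame of drawer_in between 0.005 and 0.03 m and linear speed of jaw_d below 0.03 m/s and contact force between jaw_d and the fingers below 0.3 N and contact force between jaw_d and cabinet above 5 N) or (x of jaw_d in the frame of tray_in between -0.075 and 0.075 m and y of jaw_d in the frame of tray_in between -0.112 and 0.112 m and z of jaw_d in the frame of tray_in between 0.005 and 0.03 m and linear speed of jaw_d below 0.03 m/s and contact force between jaw_d and the fingers below 0.3 N and contact force between jaw_d and tray between 1 and 5 N)) and ((x of jaw_e in the frame of drawer_in between -0.075 and 0.075 m and y of jaw_e in the frame of drawer_in between -0.112 and 0.112 m and z of jaw_e in the frame of drawer_in between 0.005 and 0.03 m and linear speed of jaw_e below 0.03 m/s and contact force between jaw_e and the fingers below 0.3 N and contact force between jaw_e and cabinet above 5 N) or (x of jaw_e in the frame of tray_in between -0.075 and 0.075 m and y of jaw_e in the frame of tray_in between -0.112 and 0.112 m and z of jaw_e in the frame of tray_in between 0.005 and 0.03 m and linear speed of jaw_e below 0.03 m/s and contact force between jaw_e and the fingers below 0.3 N and contact force between jaw_e and tray between 1 and 5 N)) and ((x of jaw_f in the frame of drawer_in between -0.075 and 0.075 m and y of jaw_f in the frame of drawer_in between -0.112 and 0.112 m and z of jaw_f in the frame of drawer_in between 0.005 and 0.03 m and linear speed of jaw_f below 0.03 m/s and contact force between jaw_f and the fingers below 0.3 N and contact force between jaw_f and cabinet above 5 N) or (x of jaw_f in the frame of tray_in between -0.075 and 0.075 m and y of jaw_f in the frame of tray_in between -0.112 and 0.112 m and z of jaw_f in the frame of tray_in between 0.005 and 0.03 m and linear speed of jaw_f below 0.03 m/s and contact force between jaw_f and the fingers below 0.3 N and contact force between jaw_f and tray between 1 and 5 N))); the robot touches nothing.
It fails at once if oil_bottle is pushed over 30 mm from its place (distance of oil_bottle from where it was at the start of the episode above 0.03 m).
It fails at once if slug is pushed over 30 mm from its place (distance of slug from where it was at the start of the episode above 0.03 m).
Of jaw_a, jaw_b, jaw_c, jaw_d, jaw_e, jaw_f only 4 to 6 are there at a start; the rules pass over those that are not, and their reading is None.
At some moment in a run one of jaw_a, jaw_b, jaw_c, jaw_d, jaw_e, jaw_f may be knocked a few centimetres aside while the robot is not near it.
Once in a run the grip may slacken for a moment while it holds something.
It also fails if it takes over 210 s, if anything falls off the work surface, if the arm or the gripper's body presses on something with over 40 N, if the wrist force passes 120 N, or if a joint passes its speed limit or range.

## Working session

There is one attempt and no reset: what is moved stays moved. The work goes in short steps, Python scripts to look and compute and a tool call to move; the robot and the scene stay as the last step left them, time stands still between calls to the robot, and variables do not carry over. Pictures are saved under pics/ and viewed, and the job is handed in when it is done.

Besides the shell and the picture viewer there is one more tool, called as name(argument=value, ...), one argument or row to a line, values as JSON. drive_tool: Moves the arm, as the interface text tells. Its arguments: {"type":"object","properties":{"plan":{"type":"array","items":{"type":"object","properties":{"rx":{"type":"number","minimum":-1,"maximum":1},"ry":{"type":"number","minimum":-1,"maximum":1},"rz":{"type":"number","minimum":-1,"maximum":1},"x":{"type":"number","minimum":-1,"maximum":1},"y":{"type":"number","minimum":-1,"maximum":1},"z":{"type":"number","minimum":-1,"maximum":1},"fingers":{"type":"number"}}}},"squeeze":{"type":"number"}},"required":["plan"]}

```bash
ls; mkdir -p pics; cat > h.py <<'E'
import numpy as np, cv2
from bench import monitor, viewer, workorder, nets, r
from scipy.spatial.transform import Rotation as R
def cam(n,save=None):
    c=viewer.camera(n)
    if save: cv2.imwrite('pics/'+save,c['color'][:,:,::-1])
    return c
def cloud(c):
    K=c['camera_matrix'];d=c['depth'];v,u=np.mgrid[:d.shape[0],:d.shape[1]]
    P=np.stack([(u-K[0,2])/K[0,0]*d,(v-K[1,2])/K[1,1]*d,d],-1)
    Rm=np.array(c['rotation'])
    if Rm.shape!=(3,3): Rm=R.from_quat(Rm).as_matrix()
    W=P@Rm.T+np.array(c['xyz']); W[d<=0]=np.nan
    return W
E
python3 - <<'E'
from h import *
s=monitor.read_state()
for k in s: print(k,np.round(s[k],4))
print(r.grip_depth)
for n in ['scene','side','wrist']:
    c=cam(n,n+'0.png'); print(n,c['xyz'],c['rotation'])
    for l in ['jaw_a','drawer_handle','tray','cabinet','oil_bottle','slug']:
        for q in nets.find_in(l,n): print(n,l,np.round(q['centre'],3),round(q['confidence'],2))
E
```

```text
pics
time 0.0
joint_positions [-1.3586  0.3329 -0.0647  1.4609  0.0216  1.3499 -0.0885]
joint_vel [ 0.0005  0.0001 -0.0019 -0.0017  0.0009  0.0016  0.0004]
joint_torque [-2.00000e-04 -6.23256e+01  2.46000e-02 -3.89894e+01 -6.14000e-02
  3.96000e-02  1.00000e-04]
ee_pos [0.1453 0.6076 0.2915]
eef_rot [ 1.171e-01  9.931e-01 -7.000e-04 -0.000e+00]
ft_force [-0.1063  0.2241  0.7035]
torque [ 0.0448 -0.0407  0.0168]
width 0.0872
0.051
scene [ 0.93109959 -0.52028318  0.71529688] [ 0.88575028  0.28425854 -0.10325792 -0.35210982]
scene jaw_a [0.465 0.089 0.033] 0.97
scene jaw_a [ 0.593 -0.005  0.033] 0.82
scene jaw_a [ 0.469 -0.104  0.031] 0.8
scene jaw_a [ 0.608 -0.102  0.032] 0.69
scene drawer_handle [0.574 0.291 0.05 ] 0.59
scene tray [ 0.49  -0.359  0.006] 0.59
scene cabinet [0.682 0.267 0.069] 0.62
scene slug [0.724 0.082 0.043] 0.62
side [ 0.08192353 -0.45283104  0.89719599] [ 0.85840907 -0.38324258  0.13172275 -0.31449661]
side jaw_a [0.598 0.083 0.033] 0.88
side jaw_a [0.458 0.085 0.031] 0.82
side jaw_a [ 0.578 -0.006  0.032] 0.76
side jaw_a [ 0.461 -0.102  0.031] 0.61
side jaw_a [ 0.592 -0.1    0.032] 0.56
side drawer_handle [0.571 0.31  0.034] 0.97
side drawer_handle [ 0.593 -0.1    0.03 ] 0.19
side tray [ 0.501 -0.342  0.006] 0.88
side cabinet [0.646 0.282 0.07 ] 0.61
side oil_bottle [ 0.722 -0.094  0.068] 0.8
side oil_bottle [ 0.591 -0.099  0.031] 0.39
side oil_bottle [0.598 0.084 0.031] 0.35
side oil_bottle [0.719 0.084 0.037] 0.32
side slug [0.717 0.085 0.036] 0.91
wrist [0.07525234 0.62538748 0.38374173] [0.77793091 0.6139507  0.08279671 0.10503683]
```

View pics/scene0.png

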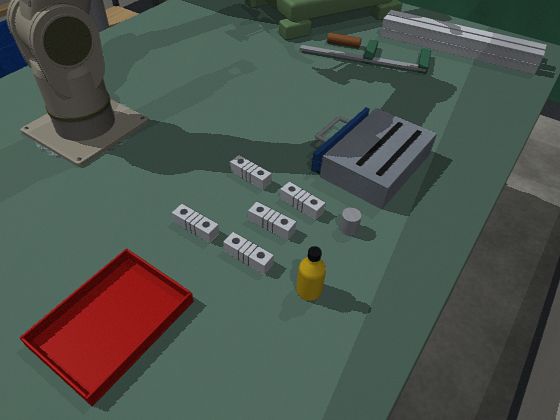

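View pics/side0.png

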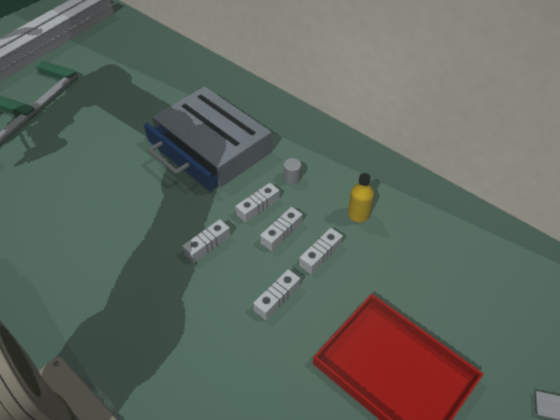

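View pics/wrist0.png

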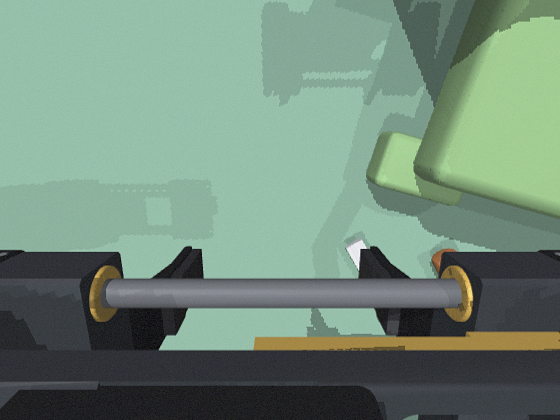

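Five jaws in two views: three in the middle, two toward the base. The cabinet is on +y with its handle facing the robot side, and the tray is on -y. Next I'll measure the poses with depth.

```bash
cat >> h.py <<'E'
def rect(pts):
    (cx,cy),(w,h),a=cv2.minAreaRect((pts*1000).astype(np.float32))
    if w<h: w,h,a=h,w,a+90
    return round(cx/1000,4),round(cy/1000,4),round(w,1),round(h,1),round((a+90)%180-90,1)
def jaws(n,conf=0.4,zr=(0.02,0.045)):
    """jaws from regions on bench"""
    c=cam(n);W=cloud(c);out=[]
    for q in nets.regions_of('jaw_a',n):
        if q['confidence']<conf: continue
        P=W[q['region']];P=P[~np.isnan(P[:,0])]
        if len(P)<30: continue
        zt=np.percentile(P[:,2],80)
        T=P[abs(P[:,2]-zt)<0.005]
        out.append((rect(T[:,:2]),round(zt,4),len(T),round(q['confidence'],2)))
    return out
E
python3 - <<'E'
from h import *
for n in ['scene','side']:
    for j in jaws(n): print(n,j)
for n in ['scene','side']:
    c=cam(n);W=cloud(c);X,Y,Z=W[...,0],W[...,1],W[...,2]
    col=c['color'].astype(int)
    m=(abs(Z-0.066)<0.005)&(Y>0.15)&(Y<0.5)&(X>0.5)&(X<0.85)
    print(n,'cab top',rect(W[m][:,:2]),m.sum(), np.median(Z[m]))
    b=(col[...,2]>col[...,0]+40)&(Y>0.1)&(Y<0.5)&(X>0.45)&(X<0.8)&(Z>0.048)
    print('blue',rect(W[b][:,:2]),b.sum())
    red=(col[...,0]>col[...,1]*3)&(Y<-0.15)
    t=red&(Z>0.022); print('tray',rect(W[t][:,:2]),t.sum())
    h=(X>0.45)&(X<0.66)&(Y>0.15)&(Y<0.45)&(Z>0.035)&(Z<0.058)&~(col[...,2]>col[...,0]+40)
    p=W[h]; print('handle cand',len(p),rect(p[:,:2]))
    for q in nets.regions_of('drawer_handle',n)[:1]:
        p=W[q['region']&(Z>0.03)]; print('net handle',rect(p[:,:2]),np.percentile(p[:,2],[5,50,95]))
    for l in ['oil_bottle','slug']:
        for q in nets.regions_of(l,n)[:1]:
            p=W[q['region']];p=p[~np.isnan(p[:,0])]; print(l,rect(p[:,:2]),p[:,2].max(),q['confidence'])
E
```

```text
scene ((0.4617, 0.0964, 101.1, 33.7, -4.5), np.float64(0.032), 449, 0.92)
scene ((0.588, 0.0021, 99.9, 34.5, 1.4), np.float64(0.0321), 606, 0.9)
scene ((0.6076, 0.0894, 100.0, 34.2, -5.1), np.float64(0.0322), 514, 0.77)
scene ((0.4647, -0.0957, 101.8, 34.5, 0.2), np.float64(0.0321), 607, 0.6)
scene ((0.4936, -0.3472, 230.5, 169.4, 89.5), np.float64(0.0142), 1050, 0.52)
side ((0.5996, -0.0949, 103.3, 34.7, 1.3), np.float64(0.0347), 669, 0.96)
side ((0.6075, 0.0896, 101.2, 35.3, -6.2), np.float64(0.0344), 547, 0.94)
side ((0.5883, 0.0024, 103.6, 34.7, 0.6), np.float64(0.0345), 605, 0.65)
side ((0.4615, 0.0959, 99.1, 33.2, -4.8), np.float64(0.0346), 612, 0.58)
side ((0.4647, -0.0969, 101.6, 32.9, 1.9), np.float64(0.0347), 782, 0.56)
scene cab top (0.6737, 0.3106, 247.7, 182.7, 86.9) 4822 0.06594205459864105
blue (0.579, 0.3157, 240.7, 13.1, 86.4) 370
tray (0.4921, -0.3466, 231.6, 172.0, 89.5) 1825
handle cand 540 (0.5754, 0.2984, 256.8, 103.7, -74.3)
net handle (0.5665, 0.3171, 241.2, 67.7, 84.8) [0.03838839 0.05056477 0.05886748]
oil_bottle (0.7251, -0.0896, 70.6, 43.0, -12.3) 0.12264235475763552 0.97
slug (0.7245, 0.0871, 36.9, 35.7, 27.2) 0.04832035339117724 0.87
side cab top (0.6688, 0.3109, 248.8, 195.6, 86.1) 4637 0.06797377417871864
blue (0.577, 0.3163, 236.7, 11.4, 86.6) 290
tray (0.4915, -0.3465, 229.0, 170.4, 89.5) 1139
handle cand 894 (0.5825, 0.307, 258.5, 116.6, -81.1)
net handle (0.5698, 0.3171, 242.6, 79.7, 83.2) [0.03344949 0.05179476 0.06188582]
oil_bottle (0.7838, -0.0679, 156.7, 47.0, 24.2) 0.1252579631528825 0.69
slug (0.7436, 0.1052, 93.9, 42.4, 41.5) 0.05151420952972918 0.79
```

```bash
python3 - <<'E'
from h import *
a=np.radians(-3.5);ex=np.array([np.cos(a),np.sin(a)]);ey=np.array([-ex[1],ex[0]]);o=np.array([0.578,0.316])
for n in ['scene','side']:
    c=cam(n);W=cloud(c);L=np.stack([(W[...,:2]-o)@ex,(W[...,:2]-o)@ey],-1);Z=W[...,2]
    col=c['color'].astype(int)
    h=(L[...,0]>-0.08)&(L[...,0]<-0.012)&(abs(L[...,1])<0.15)&(Z>0.035)&(Z<0.06)
    p=L[h];
    print(n,len(p)); H,xe,ye=np.histogram2d(p[:,0],p[:,1],bins=[np.arange(-.08,-.005,.005),np.arange(-.15,.16,.02)]); print(np.round(xe[:-1],3)); print(H.astype(int))
    b=(p[:,0]<-0.02); 
    g=(abs(L[...,1])<0.15)&(abs(L[...,0])<.25)&(Z>0.061)&(Z<0.072); 
    print('top x',np.percentile(L[g][:,0],[.5,2,98,99.5]),'y',np.percentile(L[g][:,1],[1,99]))
    bl=(col[...,2]>col[...,0]+40)&(Z>0.053)&(abs(L[...,0])<.03)&(abs(L[...,1])<.14); print('blue x',np.percentile(L[bl][:,0],[2,50,98]),'y',np.percentile(L[bl][:,1],[1,99]))
    bar=p[(p[:,0]<-0.025)]; print('bar',np.median(bar,0),np.percentile(bar[:,1],[2,98]),np.percentile(Z[h],[50,98]))
E
```

```text
scene 203
[-0.08  -0.075 -0.07  -0.065 -0.06  -0.055 -0.05  -0.045 -0.04  -0.035
 -0.03  -0.025 -0.02  -0.015]
[[ 0  0  0  0  0  0  0  0  0  0  0  0  0  0  0]
 [ 0  0  0  0  0  0  0  0  0  0  0  0  0  0  0]
 [ 0  0  0  0  0  0  0  0  0  0  0  0  0  0  0]
 [ 0  0  0  0  0  0  0  0  0  0  0  0  0  0  0]
 [ 0  0  0  0  0  0  0  0  0  0  0  0  0  0  0]
 [ 0  0  0  0  0  0  0  0  0  0  0  0  0  0  0]
 [ 0  0  0  0  0  0  1  1  0  0  0  0  0  0  0]
 [ 0  0  0  0  5  9  7 11  6 12  0  0  0  0  0]
 [ 0  0  0  0  8 15 14 14 16 11  2  0  0  0  0]
 [ 0  0  0  0  4  2  0  0  0  5  3  0  0  0  0]
 [ 0  0  0  0  8  0  0  0  0  7  1  0  0  0  0]
 [ 0  0  0  0  6  3  0  0  0  5  2  0  0  0  0]
 [ 0  0  0  0  7  2  0  0  0  6  2  0  0  0  0]
 [ 0  0  0  0  1  3  0  0  0  2  2  0  0  0  0]]
top x [0.02217068 0.02567    0.18451487 0.18608494] y [-0.12093863  0.11887138]
blue x [-0.00477106  0.00163475  0.00685813] y [-0.11843823  0.11600194]
bar [-0.03784676 -0.00358951] [-0.05402243  0.05055726] [0.04798207 0.05124549]
side 254
[-0.08  -0.075 -0.07  -0.065 -0.06  -0.055 -0.05  -0.045 -0.04  -0.035
 -0
[... 236 characters left out ...]
 0  0  0  0  0  0  0  0  0  0]
 [ 0  0  0  0  0  0  0  0  0  0  0  0  0  0  0]
 [ 0  0  0  0  2  4  5  3  2  3  0  0  0  0  0]
 [ 0  0  0  0  6 18 15 22 17 21  3  0  0  0  0]
 [ 0  0  0  0  7 10  9  7  7  9  2  0  0  0  0]
 [ 0  0  0  0  7  2  0  0  0  9  1  0  0  0  0]
 [ 0  0  0  0  8  2  0  0  0  4  3  0  0  0  0]
 [ 0  0  0  0  9  1  0  0  0  7  3  0  0  0  0]
 [ 0  0  0  0  6  3  0  0  0  9  0  0  0  0  0]
 [ 0  0  0  0  3  1  0  0  0  2  2  0  0  0  0]]
top x [-0.00305432  0.02103176  0.18265645  0.18579562] y [-0.12171416  0.11948626]
blue x [-0.00543868 -0.00150215  0.00367626] y [-0.1162606   0.11384769]
bar [-0.04086702 -0.00553081] [-0.05412698  0.05165303] [0.05057444 0.05485693]
```

```bash
cat >> h.py <<'E'
def yaw(s=None):
    s=s or monitor.read_state(); y=R.from_quat(s['eef_rot']).as_matrix()[:,1]
    return np.degrees(np.arctan2(y[1],y[0]))
def go(*wps):
    """wps: (x,y,z,yawdeg of tool y); prints rows from current pose"""
    s=monitor.read_state(); R0=R.from_quat(s['eef_rot']); p=np.array(s['ee_pos'])
    print('t',s['time'],'at',np.round(p,4),'yaw',round(yaw(s),2),'F',np.round(s['ft_force'],2),'w',round(s['width'],4),'q7',round(s['joint_positions'][6],2))
    for w in wps:
        d=R0.inv().apply(np.array(w[:3])-p)
        a=np.radians(w[3]); Rt=np.array([[np.sin(a),np.cos(a),0],[-np.cos(a),np.sin(a),0],[0,0,-1]]) # x=y cross z
        ymat=np.array([np.cos(a),np.sin(a),0]);zm=np.array([0,0,-1.]);xm=np.cross(ymat,zm)
        Rt=R.from_matrix(np.stack([xm,ymat,zm],1))
        rv=(R0.inv()*Rt).as_rotvec()/(2*np.pi)
        print(dict(zip(['x','y','z','rx','ry','rz'],np.round(np.r_[d,rv],4).tolist())))
E
python3 -c "
from h import *
go((.54,.3163,.2,-3.5),(.54,.3163,.094,-3.5))"
```

```text
t 1.75 at [0.1454 0.6079 0.2923] yaw 76.55 F [-0.6   0.43  0.41] w 0.0873 q7 -0.09
{'x': -0.4517, 'y': -0.1918, 'z': 0.0922, 'rx': 0.0, 'ry': -0.0, 'rz': 0.2224}
{'x': -0.4517, 'y': -0.1918, 'z': 0.1982, 'rx': 0.0, 'ry': -0.0, 'rz': 0.2224}
```

drive_tool(
  plan=[
    {"x":-0.4517,"y":-0.1918,"z":0.0922,"rz":0.2224,"fingers":0.26},
    {"x":-0.4517,"y":-0.1918,"z":0.0922,"rz":0.2224,"fingers":0.26},
    {"x":-0.4517,"y":-0.1918,"z":0.0922,"rz":0.2224,"fingers":0.26},
    {"x":-0.4517,"y":-0.1918,"z":0.0922,"rz":0.2224,"fingers":0.26},
    {"x":-0.4517,"y":-0.1918,"z":0.0922,"rz":0.2224,"fingers":0.26},
    {"x":-0.4517,"y":-0.1918,"z":0.0922,"rz":0.2224,"fingers":0.26},
    {"x":-0.4517,"y":-0.1918,"z":0.0922,"rz":0.2224,"fingers":0.26},
    {"x":-0.4517,"y":-0.1918,"z":0.0922,"rz":0.2224,"fingers":0.26},
    {"x":-0.4517,"y":-0.1918,"z":0.0922,"rz":0.2224,"fingers":0.26},
    {"x":-0.4517,"y":-0.1918,"z":0.0922,"rz":0.2224,"fingers":0.26},
    {"x":-0.4517,"y":-0.1918,"z":0.0922,"rz":0.2224,"fingers":0.26},
    {"x":-0.4517,"y":-0.1918,"z":0.0922,"rz":0.2224,"fingers":0.26},
  ],
)

```text
validation failed for argument at $.pl...
```

```bash
python3 -c "
from h import *
go((.54,.3163,.094,-3.5))
c=cam('wrist','w1.png')"
```

```text
t 1.75 at [0.1454 0.6079 0.2923] yaw 76.55 F [-0.6   0.43  0.41] w 0.0873 q7 -0.09
{'x': -0.4517, 'y': -0.1918, 'z': 0.1982, 'rx': 0.0, 'ry': -0.0, 'rz': 0.2224}
```

View pics/w1.png

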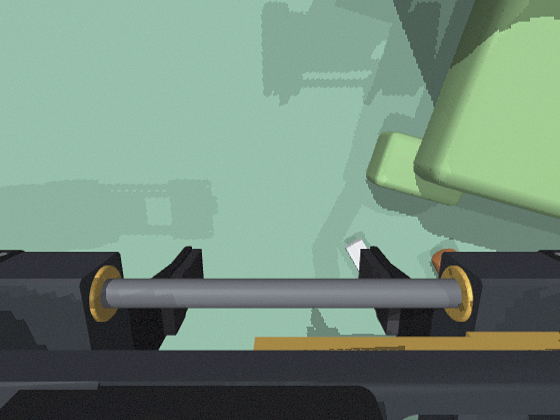

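drive_tool(
  plan=[
    {"x":-0.452,"y":-0.192,"z":0.092,"rz":0.222,"rx":0,"ry":0,"fingers":0.26},
  ],
)

```text
time: 1.92
ee_pos: [0.1908, 0.5735, 0.2809]
eef_rot: [0.207, 0.978, 0.001, -0.001]
ft_force: [1.9, 0.3, 0.3]
width: 0.0826
```

```bash
sed -i 's/np.r_\[d,rv\],4/np.r_[d,rv],3/' h.py; python3 -c "
from h import *
go((.54,.3163,.2,-3.5))"
```

```text
t 1.925 at [0.1908 0.5735 0.2809] yaw 66.09 F [1.94 0.35 0.27] w 0.0826 q7 -0.17
{'x': -0.424, 'y': -0.094, 'z': 0.08, 'rx': -0.0, 'ry': -0.001, 'rz': 0.193}
```

drive_tool(
  plan=[
    {"x":-0.424,"y":-0.094,"z":0.08,"rz":0.193,"fingers":0.26},
    {"x":-0.424,"y":-0.094,"z":0.08,"rz":0.193,"fingers":0.26},
    {"x":-0.424,"y":-0.094,"z":0.08,"rz":0.193,"fingers":0.26},
    {"x":-0.424,"y":-0.094,"z":0.08,"rz":0.193,"fingers":0.26},
    {"x":-0.424,"y":-0.094,"z":0.08,"rz":0.193,"fingers":0.26},
    {"x":-0.424,"y":-0.094,"z":0.08,"rz":0.193,"fingers":0.26},
    {"x":-0.424,"y":-0.094,"z":0.08,"rz":0.193,"fingers":0.26},
    {"x":-0.424,"y":-0.094,"z":0.08,"rz":0.193,"fingers":0.26},
    {"x":-0.424,"y":-0.094,"z":0.08,"rz":0.193,"fingers":0.26},
    {"x":-0.424,"y":-0.094,"z":0.08,"rz":0.193,"fingers":0.26},
  ],
)

```text
validation failed for argument at $.pl...
```

```bash
python3 -c "
from h import *
c=cam('wrist','w2.png')
go((.54,.3163,.094,-3.5))"
```

```text
t 1.975 at [0.2026 0.5664 0.2792] yaw 64.62 F [ 9.51 -1.53 -0.99] w 0.0793 q7 -0.18
{'x': -0.411, 'y': -0.081, 'z': 0.187, 'rx': 0.0, 'ry': 0.001, 'rz': 0.189}
```

View pics/w2.png

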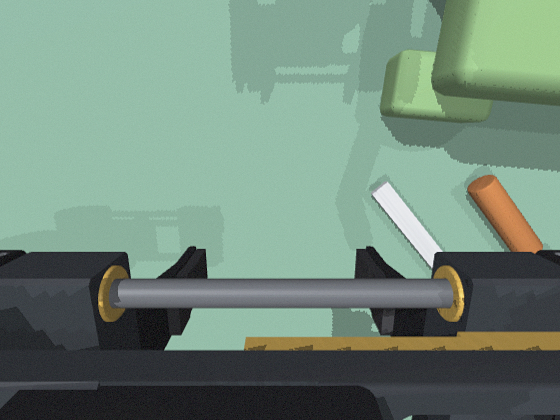

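drive_tool(
  plan=[
    {"x":-0.411,"y":-0.081,"z":0.081,"rx":0,"ry":0,"rz":0.189,"fingers":0.26},
    {"x":-0.411,"y":-0.081,"z":0.081,"rx":0,"ry":0,"rz":0.189,"fingers":0.26},
    {"x":-0.411,"y":-0.081,"z":0.081,"rx":0,"ry":0,"rz":0.189,"fingers":0.26},
    {"x":-0.411,"y":-0.081,"z":0.081,"rx":0,"ry":0,"rz":0.189,"fingers":0.26},
    {"x":-0.411,"y":-0.081,"z":0.081,"rx":0,"ry":0,"rz":0.189,"fingers":0.26},
    {"x":-0.411,"y":-0.081,"z":0.081,"rx":0,"ry":0,"rz":0.189,"fingers":0.26},
    {"x":-0.411,"y":-0.081,"z":0.081,"rx":0,"ry":0,"rz":0.189,"fingers":0.26},
    {"x":-0.411,"y":-0.081,"z":0.081,"rx":0,"ry":0,"rz":0.189,"fingers":0.26},
    {"x":-0.411,"y":-0.081,"z":0.081,"rx":0,"ry":0,"rz":0.189,"fingers":0.26},
    {"x":-0.411,"y":-0.081,"z":0.081,"rx":0,"ry":0,"rz":0.189,"fingers":0.26},
  ],
)

```text
time: 3.22
ee_pos: [0.5355, 0.3305, 0.2]
eef_rot: [0.72, 0.694, 0.0, -0.0]
ft_force: [-1.2, 0.0, 0.5]
width: 0.0227
```

```bash
python3 -c "
from h import *
c=cam('wrist','w3.png')
W=cloud(c);Z=W[...,2]
a=np.radians(-3.5);ex=np.array([np.cos(a),np.sin(a)]);ey=np.array([-ex[1],ex[0]]);o=np.array([0.578,0.316])
L=np.stack([(W[...,:2]-o)@ex,(W[...,:2]-o)@ey],-1)
h=(L[...,0]>-0.08)&(L[...,0]<-0.026)&(abs(L[...,1])<0.07)&(Z>0.03)&(Z<0.065)
p=L[h];print(len(p),np.percentile(p,[5,50,95],axis=0),np.median(Z[h]))
go((.54,.3163,.2,-3.5),(.54,.3163,.094,-3.5))"
```

```text
1530 [[-0.04606424 -0.03038909]
 [-0.04105362  0.01968852]
 [-0.03056998  0.0544845 ]] 0.048234929853026604
t 3.275 at [0.5356 0.3304 0.2   ] yaw -2.1 F [-0.52  0.1   0.28] w 0.0227 q7 -0.55
{'x': -0.014, 'y': 0.005, 'z': 0.0, 'rx': -0.0, 'ry': -0.0, 'rz': 0.004}
{'x': -0.014, 'y': 0.005, 'z': 0.106, 'rx': -0.0, 'ry': -0.0, 'rz': 0.004}
```

View pics/w3.png

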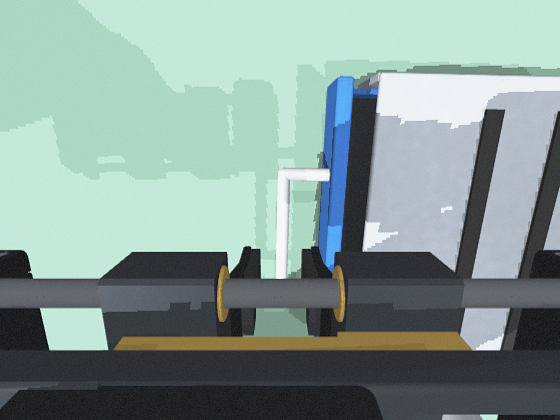

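The bar, at column 284, sits between the fingertips (inner faces about 255 and 305). I'll descend onto it.

drive_tool(
  plan=[
    {"x":-0.014,"y":0.003,"z":0.03,"rx":0,"ry":0,"rz":0.004,"fingers":0.26},
    {"x":-0.014,"y":0.003,"z":0.07,"rx":0,"ry":0,"rz":0.004,"fingers":0.26},
    {"x":-0.014,"y":0.003,"z":0.106,"rx":0,"ry":0,"rz":0.004,"fingers":0.26},
    {"x":-0.014,"y":0.003,"z":0.106,"rx":0,"ry":0,"rz":0.004,"fingers":0.26},
    {"x":-0.014,"y":0.003,"z":0.106,"rx":0,"ry":0,"rz":0.004,"fingers":0},
    {"x":-0.014,"y":0.003,"z":0.106,"rx":0,"ry":0,"rz":0.004,"fingers":0},
    {"x":-0.014,"y":0.003,"z":0.106,"rx":0,"ry":0,"rz":0.004,"fingers":0},
  ],
  squeeze=30,
)

```text
time: 4.15
ee_pos: [0.5385, 0.3159, 0.0955]
eef_rot: [0.729, 0.684, 0.0, -0.001]
ft_force: [-5.8, 0.3, 3.4]
width: 0.0089
```

drive_tool(
  plan=[
    {"x":0,"y":-0.03,"z":0,"rx":0,"ry":0,"rz":0,"fingers":0},
    {"x":0,"y":-0.06,"z":0,"rx":0,"ry":0,"rz":0,"fingers":0},
    {"x":0,"y":-0.09,"z":0,"rx":0,"ry":0,"rz":0,"fingers":0},
    {"x":0,"y":-0.115,"z":0,"rx":0,"ry":0,"rz":0,"fingers":0},
    {"x":0,"y":-0.13,"z":0,"rx":0,"ry":0,"rz":0,"fingers":0},
    {"x":0,"y":-0.13,"z":0,"rx":0,"ry":0,"rz":0,"fingers":0},
  ],
)

```text
time: 4.9
ee_pos: [0.4102, 0.3235, 0.0956]
eef_rot: [0.729, 0.684, 0.002, 0.0]
ft_force: [2.0, -1.8, 0.1]
width: 0.0091
```

drive_tool(
  plan=[
    {"x":0,"y":-0.004,"z":0,"rx":0,"ry":0,"rz":0,"fingers":0},
    {"x":0,"y":-0.008,"z":0,"rx":0,"ry":0,"rz":0,"fingers":0},
    {"x":0,"y":-0.012,"z":0,"rx":0,"ry":0,"rz":0,"fingers":0},
    {"x":0,"y":-0.012,"z":0,"rx":0,"ry":0,"rz":0,"fingers":0},
  ],
)

```text
time: 5.4
ee_pos: [0.4002, 0.3241, 0.0956]
eef_rot: [0.73, 0.683, 0.003, 0.001]
ft_force: [10.7, -1.4, -5.4]
width: 0.009
```

drive_tool(
  plan=[
    {"x":0,"y":-0.006,"z":0,"rx":0,"ry":0,"rz":0,"fingers":0},
    {"x":0,"y":-0.006,"z":0,"rx":0,"ry":0,"rz":0,"fingers":0},
  ],
)

```text
time: 5.65
ee_pos: [0.3988, 0.3239, 0.0958]
eef_rot: [0.731, 0.683, 0.007, 0.003]
ft_force: [33.7, 1.7, -25.1]
width: 0.0087
```

drive_tool(
  plan=[
    {"x":0,"y":-0.003,"z":0,"rx":0,"ry":0,"rz":0,"fingers":0},
    {"x":0,"y":-0.003,"z":0,"rx":0,"ry":0,"rz":0,"fingers":0},
  ],
)

```text
time: 5.9
ee_pos: [0.3983, 0.3238, 0.096]
eef_rot: [0.731, 0.682, 0.009, 0.004]
ft_force: [48.2, 3.8, -36.0]
width: 0.0093
```

drive_tool(
  plan=[
    {"x":0,"y":0.008,"z":0,"rx":0,"ry":0,"rz":0,"fingers":0},
    {"x":0,"y":0.008,"z":0,"rx":0,"ry":0,"rz":0,"fingers":0.26},
    {"x":0,"y":0.008,"z":0,"rx":0,"ry":0,"rz":0,"fingers":0.26},
    {"x":0,"y":0.008,"z":0,"rx":0,"ry":0,"rz":0,"fingers":0.26},
    {"x":0,"y":0.008,"z":-0.05,"rx":0,"ry":0,"rz":0,"fingers":0.26},
    {"x":0,"y":0.008,"z":-0.1,"rx":0,"ry":0,"rz":0,"fingers":0.26},
    {"x":0,"y":0.008,"z":-0.14,"rx":0,"ry":0,"rz":0,"fingers":0.6},
    {"x":0,"y":0.008,"z":-0.14,"rx":0,"ry":0,"rz":0,"fingers":0.6},
  ],
)

```text
time: 6.9
ee_pos: [0.397, 0.3253, 0.2371]
eef_rot: [0.729, 0.684, 0.003, -0.001]
ft_force: [-0.4, 0.4, 0.1]
width: 0.0355
```

```bash
python3 - <<'E'
from h import *
a=np.radians(-3.5);ex=np.array([np.cos(a),np.sin(a)]);ey=np.array([-ex[1],ex[0]]);o=np.array([0.578,0.316])
for n in ['scene','side']:
    c=cam(n,n+'1.png');W=cloud(c);L=np.stack([(W[...,:2]-o)@ex,(W[...,:2]-o)@ey],-1);Z=W[...,2]
    col=c['color'].astype(int)
    bl=(col[...,2]>col[...,0]+40)&(Z>0.045)&(abs(L[...,0])<.3)&(abs(L[...,1])<.14); print('blue x',np.percentile(L[bl][:,0],[2,50,98]),'y',np.percentile(L[bl][:,1],[1,99]))
    print(rect(W[bl&(Z>.053)][:,:2]))
    for j in jaws(n): print(n,j)
go()
E
```

```text
blue x [-0.14109119 -0.13196514 -0.12827783] y [-0.11919311  0.11408857]
(0.4439, 0.3237, 238.4, 14.9, 86.4)
scene ((0.4626, 0.0977, 102.4, 36.6, -4.1), np.float64(0.032), 455, 0.97)
scene ((0.5987, -0.0947, 101.0, 34.1, 0.0), np.float64(0.0322), 720, 0.93)
scene ((0.5883, 0.0025, 100.3, 34.6, 1.3), np.float64(0.0321), 605, 0.81)
scene ((0.6082, 0.089, 100.4, 33.0, -5.1), np.float64(0.032), 516, 0.7)
scene ((0.4642, -0.0962, 101.4, 34.0, 0.1), np.float64(0.0321), 616, 0.61)
blue x [-0.14179534 -0.13800214 -0.13018056] y [-0.11964214  0.11670901]
(0.4426, 0.3246, 241.8, 13.3, 86.4)
side ((0.4646, -0.0962, 100.6, 34.4, 0.3), np.float64(0.0347), 791, 0.83)
side ((0.5873, 0.0023, 100.9, 33.3, 1.6), np.float64(0.0348), 591, 0.79)
side ((0.4617, 0.096, 99.9, 37.0, -3.6), np.float64(0.0347), 650, 0.65)
side ((0.5993, -0.0943, 102.1, 33.4, -0.6), np.float64(0.0347), 665, 0.65)
side ((0.607, 0.0889, 100.9, 35.3, -5.9), np.float64(0.0345), 531, 0.58)
t 7.2 at [0.3958 0.3238 0.2326] yaw -3.66 F [-0.12 -0.6   0.87] w 0.0508 q7 -0.8
```

View pics/side1.png

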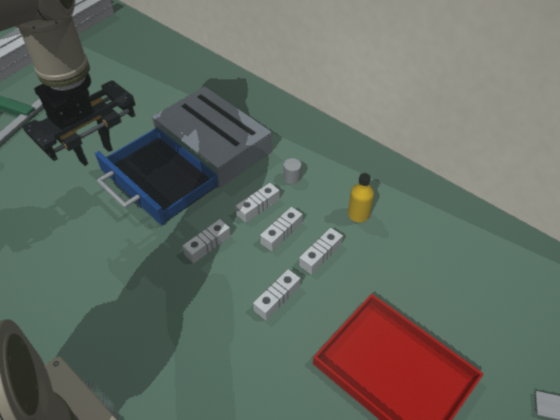

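Drawer at its stop, front at x≈0.443. Now the first jaw, at (0.462, 0.0965).

```bash
python3 -c "
from h import *
go((.462,.0965,.17,85.7))"
```

```text
t 7.2 at [0.3958 0.3238 0.2326] yaw -3.66 F [-0.12 -0.6   0.87] w 0.0508 q7 -0.8
{'x': -0.222, 'y': 0.081, 'z': 0.063, 'rx': -0.0, 'ry': 0.0, 'rz': -0.248}
```

drive_tool(
  plan=[
    {"x":-0.222,"y":0.081,"z":0.063,"rx":0,"ry":0,"rz":-0.248,"fingers":0.7},
    {"x":-0.222,"y":0.081,"z":0.063,"rx":0,"ry":0,"rz":-0.248,"fingers":0.7},
    {"x":-0.222,"y":0.081,"z":0.063,"rx":0,"ry":0,"rz":-0.248,"fingers":0.7},
    {"x":-0.222,"y":0.081,"z":0.063,"rx":0,"ry":0,"rz":-0.248,"fingers":0.7},
    {"x":-0.222,"y":0.081,"z":0.063,"rx":0,"ry":0,"rz":-0.248,"fingers":0.7},
    {"x":-0.222,"y":0.081,"z":0.063,"rx":0,"ry":0,"rz":-0.248,"fingers":0.7},
    {"x":-0.222,"y":0.081,"z":0.063,"rx":0,"ry":0,"rz":-0.248,"fingers":0.7},
    {"x":-0.222,"y":0.081,"z":0.063,"rx":0,"ry":0,"rz":-0.248,"fingers":0.7},
    {"x":-0.222,"y":0.081,"z":0.063,"rx":0,"ry":0,"rz":-0.248,"fingers":0.7},
    {"x":-0.222,"y":0.081,"z":0.063,"rx":0,"ry":0,"rz":-0.248,"fingers":0.7},
    {"x":-0.222,"y":0.081,"z":0.063,"rx":0,"ry":0,"rz":-0.248,"fingers":0.7},
  ],
)

```text
time: 8.57
ee_pos: [0.4626, 0.0973, 0.1704]
eef_rot: [0.04, 0.999, -0.0, -0.0]
ft_force: [0.2, 0.4, 0.3]
width: 0.0608
```

```bash
python3 -c "
from h import *
go((.462,.0965,.075,85.7))
cam('wrist','w4.png')
for j in jaws('wrist',.3): print(j)
"
```

```text
t 8.575 at [0.4626 0.0973 0.1704] yaw 85.42 F [0.16 0.35 0.29] w 0.0608 q7 1.24
{'x': 0.001, 'y': -0.001, 'z': 0.095, 'rx': -0.0, 'ry': -0.0, 'rz': -0.001}
((0.5584, 0.0956, 31.9, 5.0, 85.2), np.float64(0.0284), 285, 0.96)
((0.4482, -0.0947, 69.5, 33.4, -0.0), np.float64(0.0314), 3457, 0.71)
((0.4586, 0.0982, 94.7, 32.1, -4.2), np.float64(0.0316), 4920, 0.61)
```

View pics/w4.png

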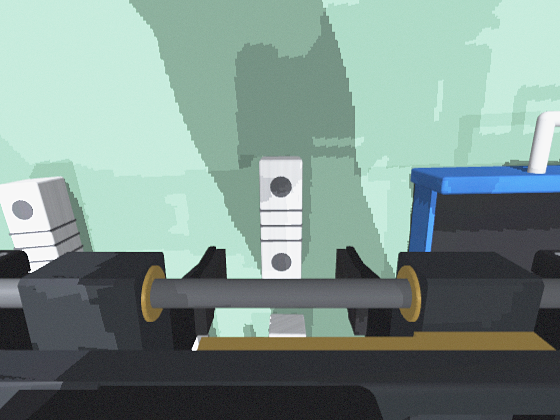

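The jaw is centred between the fingers (columns 260-302). Descend, grip, lift and weigh.

drive_tool(
  plan=[
    {"x":0,"y":0,"z":0.04,"rx":0,"ry":0,"rz":0,"fingers":0.7},
    {"x":0,"y":0,"z":0.08,"rx":0,"ry":0,"rz":0,"fingers":0.7},
    {"x":0,"y":0,"z":0.095,"rx":0,"ry":0,"rz":0,"fingers":0.7},
    {"x":0,"y":0,"z":0.095,"rx":0,"ry":0,"rz":0,"fingers":0.7},
    {"x":0,"y":0,"z":0.095,"rx":0,"ry":0,"rz":0,"fingers":0.3},
    {"x":0,"y":0,"z":0.095,"rx":0,"ry":0,"rz":0,"fingers":0.3},
    {"x":0,"y":0,"z":0.095,"rx":0,"ry":0,"rz":0,"fingers":0.3},
    {"x":0,"y":0,"z":0.095,"rx":0,"ry":0,"rz":0,"fingers":0.3},
    {"x":0,"y":0,"z":0.05,"rx":0,"ry":0,"rz":0,"fingers":0.3},
    {"x":0,"y":0,"z":0.0,"rx":0,"ry":0,"rz":0,"fingers":0.3},
    {"x":0,"y":0,"z":0.0,"rx":0,"ry":0,"rz":0,"fingers":0.3},
    {"x":0,"y":0,"z":0.0,"rx":0,"ry":0,"rz":0,"fingers":0.3},
  ],
  squeeze=40,
)

```text
time: 10.22
ee_pos: [0.4623, 0.0973, 0.1699]
eef_rot: [0.038, 0.999, -0.0, -0.001]
ft_force: [-0.2, 0.3, -3.7]
width: 0.0314
```

```bash
python3 -c "
from h import *
f=[]
for i in range(4):
    cam('side'); f.append(monitor.read_state()['ft_force'])
print(np.round(f,2)); go()
"
```

```text
[[-0.55 -0.34 -2.73]
 [ 0.16  0.76 -2.84]
 [ 0.02 -0.19 -2.26]
 [-0.82 -0.04 -2.47]]
t 10.425 at [0.4622 0.0971 0.1695] yaw 85.6 F [-0.82 -0.04 -2.47] w 0.0319 q7 1.24
```

About 2.7 N, so this one is alloy and goes in the tray's outer slot.

```bash
python3 -c "
from h import *
go((.492,-.4185,.17,89.5),(.492,-.4185,.081,89.5))
"
```

```text
t 10.425 at [0.4622 0.0971 0.1695] yaw 85.6 F [-0.82 -0.04 -2.47] w 0.0319 q7 1.24
{'x': -0.069, 'y': -0.512, 'z': 0.0, 'rx': -0.0, 'ry': -0.0, 'rz': -0.011}
{'x': -0.069, 'y': -0.512, 'z': 0.089, 'rx': -0.0, 'ry': -0.0, 'rz': -0.011}
```

drive_tool(
  plan=[
    {"x":-0.069,"y":-0.512,"z":0,"rx":0,"ry":0,"rz":-0.011,"fingers":0.3},
    {"x":-0.069,"y":-0.512,"z":0,"rx":0,"ry":0,"rz":-0.011,"fingers":0.3},
    {"x":-0.069,"y":-0.512,"z":0,"rx":0,"ry":0,"rz":-0.011,"fingers":0.3},
    {"x":-0.069,"y":-0.512,"z":0,"rx":0,"ry":0,"rz":-0.011,"fingers":0.3},
    {"x":-0.069,"y":-0.512,"z":0,"rx":0,"ry":0,"rz":-0.011,"fingers":0.3},
    {"x":-0.069,"y":-0.512,"z":0,"rx":0,"ry":0,"rz":-0.011,"fingers":0.3},
    {"x":-0.069,"y":-0.512,"z":0,"rx":0,"ry":0,"rz":-0.011,"fingers":0.3},
    {"x":-0.069,"y":-0.512,"z":0,"rx":0,"ry":0,"rz":-0.011,"fingers":0.3},
    {"x":-0.069,"y":-0.512,"z":0,"rx":0,"ry":0,"rz":-0.011,"fingers":0.3},
    {"x":-0.069,"y":-0.512,"z":0,"rx":0,"ry":0,"rz":-0.011,"fingers":0.3},
    {"x":-0.069,"y":-0.512,"z":0,"rx":0,"ry":0,"rz":-0.011,"fingers":0.3},
    {"x":-0.069,"y":-0.512,"z":0,"rx":0,"ry":0,"rz":-0.011,"fingers":0.3},
  ],
)

```text
time: 11.92
ee_pos: [0.4933, -0.4166, 0.1706]
eef_rot: [0.003, 1.0, 0.001, 0.0]
ft_force: [0.3, 0.5, -2.3]
width: 0.0315
```

```bash
python3 -c "
from h import *
go((.492,-.4185,.08,89.5))
cam('wrist','w5.png')
"
```

```text
t 11.925 at [ 0.4933 -0.4166  0.1706] yaw 89.7 F [ 0.3   0.48 -2.31] w 0.0315 q7 2.47
{'x': 0.001, 'y': -0.002, 'z': 0.091, 'rx': 0.0, 'ry': 0.0, 'rz': 0.001}
```

View pics/w5.png

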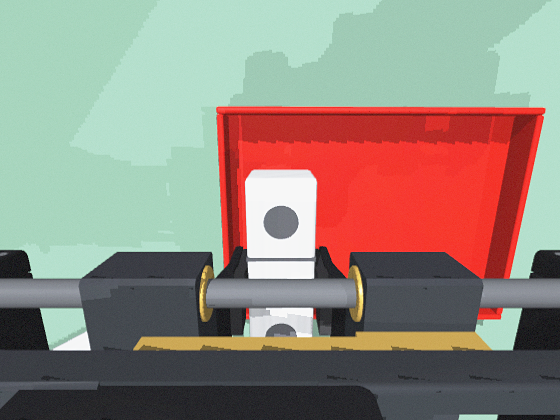

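drive_tool(
  plan=[
    {"x":0.001,"y":-0.001,"z":0.04,"rx":0,"ry":0,"rz":0,"fingers":0.3},
    {"x":0.001,"y":-0.001,"z":0.075,"rx":0,"ry":0,"rz":0,"fingers":0.3},
    {"x":0.001,"y":-0.001,"z":0.091,"rx":0,"ry":0,"rz":0,"fingers":0.3},
    {"x":0.001,"y":-0.001,"z":0.091,"rx":0,"ry":0,"rz":0,"fingers":0.3},
  ],
)

```text
time: 12.48
ee_pos: [0.492, -0.4189, 0.08]
eef_rot: [0.003, 1.0, 0.0, 0.0]
ft_force: [-0.3, -0.0, -3.5]
width: 0.0317
```

drive_tool(
  plan=[
    {"x":0,"y":0,"z":0.001,"rx":0,"ry":0,"rz":0,"fingers":0.3},
    {"x":0,"y":0,"z":0.001,"rx":0,"ry":0,"rz":0,"fingers":0.42},
    {"x":0,"y":0,"z":0.001,"rx":0,"ry":0,"rz":0,"fingers":0.42},
    {"x":0,"y":0,"z":0.001,"rx":0,"ry":0,"rz":0,"fingers":0.42},
    {"x":0,"y":0,"z":-0.04,"rx":0,"ry":0,"rz":0,"fingers":0.42},
    {"x":0,"y":0,"z":-0.09,"rx":0,"ry":0,"rz":0,"fingers":0.42},
    {"x":0,"y":0,"z":-0.09,"rx":0,"ry":0,"rz":0,"fingers":0.42},
  ],
)

```text
time: 13.35
ee_pos: [0.4926, -0.4211, 0.174]
eef_rot: [0.004, 1.0, -0.002, 0.003]
ft_force: [-0.1, -0.7, 0.1]
width: 0.0365
```

```bash
python3 -c "
from h import *
for n in ['side','scene']:
    for j in jaws(n,.3): print(n,j)
cam('side','s2.png')
go((.4644,-.0962,.17,90.5))
"
```

```text
side ((0.5993, -0.0944, 102.4, 34.0, 0.3), np.float64(0.0345), 675, 0.89)
side ((0.585, 0.0908, 54.4, 32.2, -6.9), np.float64(0.0344), 257, 0.87)
side ((0.4643, -0.0962, 100.7, 33.5, -0.0), np.float64(0.0346), 796, 0.83)
side ((0.5864, 0.0019, 100.0, 33.4, 0.6), np.float64(0.0346), 593, 0.73)
side ((0.49, -0.4193, 100.9, 32.1, -0.5), np.float64(0.0399), 1183, 0.64)
scene ((0.5985, -0.0944, 102.2, 34.1, 0.9), np.float64(0.0321), 718, 0.93)
scene ((0.465, -0.0966, 99.6, 32.6, 0.1), np.float64(0.032), 582, 0.84)
scene ((0.588, 0.0025, 99.2, 34.1, 1.0), np.float64(0.0322), 589, 0.72)
scene ((0.4902, -0.4191, 101.5, 32.4, -0.4), np.float64(0.0374), 1139, 0.63)
scene ((0.6078, 0.0901, 100.2, 35.3, -5.2), np.float64(0.0321), 529, 0.61)
t 13.6 at [ 0.491  -0.4189  0.1684] yaw 89.57 F [-0.22  0.13  0.12] w 0.0362 q7 2.47
{'x': 0.029, 'y': 0.323, 'z': -0.001, 'rx': 0.0, 'ry': -0.0, 'rz': -0.003}
```

View pics/s2.png

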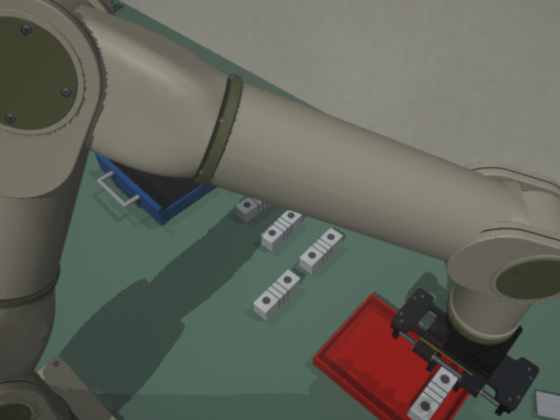

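The first jaw lies flat in the tray. Next is the jaw at (0.4645, -0.0963).

drive_tool(
  plan=[
    {"x":0.028,"y":0.323,"z":0,"rx":0,"ry":0,"rz":-0.001,"fingers":0.7},
    {"x":0.028,"y":0.323,"z":0,"rx":0,"ry":0,"rz":-0.001,"fingers":0.7},
    {"x":0.028,"y":0.323,"z":0,"rx":0,"ry":0,"rz":-0.001,"fingers":0.7},
    {"x":0.028,"y":0.323,"z":0,"rx":0,"ry":0,"rz":-0.001,"fingers":0.7},
    {"x":0.028,"y":0.323,"z":0,"rx":0,"ry":0,"rz":-0.001,"fingers":0.7},
    {"x":0.028,"y":0.323,"z":0,"rx":0,"ry":0,"rz":-0.001,"fingers":0.7},
    {"x":0.028,"y":0.323,"z":0,"rx":0,"ry":0,"rz":-0.001,"fingers":0.7},
    {"x":0.028,"y":0.323,"z":0,"rx":0,"ry":0,"rz":-0.001,"fingers":0.7},
    {"x":0.028,"y":0.323,"z":0,"rx":0,"ry":0,"rz":-0.001,"fingers":0.7},
  ],
)

```text
time: 14.72
ee_pos: [0.4657, -0.0978, 0.1696]
eef_rot: [0.002, 1.0, -0.0, -0.0]
ft_force: [-0.5, -0.8, -0.0]
width: 0.061
```

```bash
python3 -c "
from h import *
go((.4646,-.0963,.075,90))
for j in jaws('side',.3)+jaws('scene',.3): print(j)
"
```

```text
t 14.725 at [ 0.4657 -0.0978  0.1696] yaw 89.77 F [-0.5  -0.75 -0.  ] w 0.061 q7 1.77
{'x': 0.001, 'y': 0.002, 'z': 0.095, 'rx': -0.0, 'ry': -0.0, 'rz': -0.001}
((0.4604, -0.0963, 94.3, 33.2, 0.9), np.float64(0.0347), 660, 0.6)
((0.4902, -0.4193, 100.4, 32.1, -0.5), np.float64(0.0399), 1186, 0.56)
((0.627, -0.0942, 45.8, 32.0, -0.7), np.float64(0.035), 225, 0.55)
((0.5989, -0.094, 100.5, 33.8, -0.2), np.float64(0.0321), 726, 0.98)
((0.6082, 0.0886, 100.5, 33.4, -6.0), np.float64(0.032), 534, 0.84)
((0.4645, -0.096, 101.1, 33.7, 1.3), np.float64(0.0321), 581, 0.79)
((0.4903, -0.4191, 100.6, 32.6, -0.6), np.float64(0.0373), 1188, 0.78)
((0.5877, 0.0032, 101.0, 35.1, 1.5), np.float64(0.0322), 599, 0.59)
```

drive_tool(
  plan=[
    {"x":0.001,"y":0.001,"z":0.04,"rx":0,"ry":0,"rz":0,"fingers":0.7},
    {"x":0.001,"y":0.001,"z":0.08,"rx":0,"ry":0,"rz":0,"fingers":0.7},
    {"x":0.001,"y":0.001,"z":0.095,"rx":0,"ry":0,"rz":0,"fingers":0.7},
    {"x":0.001,"y":0.001,"z":0.095,"rx":0,"ry":0,"rz":0,"fingers":0.7},
    {"x":0.001,"y":0.001,"z":0.095,"rx":0,"ry":0,"rz":0,"fingers":0.3},
    {"x":0.001,"y":0.001,"z":0.095,"rx":0,"ry":0,"rz":0,"fingers":0.3},
    {"x":0.001,"y":0.001,"z":0.095,"rx":0,"ry":0,"rz":0,"fingers":0.3},
    {"x":0.001,"y":0.001,"z":0.095,"rx":0,"ry":0,"rz":0,"fingers":0.3},
    {"x":0,"y":0,"z":0.05,"rx":0,"ry":0,"rz":0,"fingers":0.3},
    {"x":0,"y":0,"z":0.0,"rx":0,"ry":0,"rz":0,"fingers":0.3},
    {"x":0,"y":0,"z":0.0,"rx":0,"ry":0,"rz":0,"fingers":0.3},
    {"x":0,"y":0,"z":0.0,"rx":0,"ry":0,"rz":0,"fingers":0.3},
  ],
  squeeze=40,
)

```text
time: 16.42
ee_pos: [0.4648, -0.0958, 0.1684]
eef_rot: [0.0, 1.0, 0.0, -0.001]
ft_force: [-0.1, 0.5, -8.1]
width: 0.0318
```

```bash
cat >> h.py <<'E'
def weigh():
    f=[]
    for i in range(4):
        cam('side'); f.append(monitor.read_state()['ft_force'])
    print('Fz',np.round(np.array(f)[:,2],2))
E
python3 -c "
from h import *
weigh()
go((.492,-.2745,.17,89.5),(.523,.246,.17,86.5))
"
```

```text
Fz [-6.75 -8.29 -7.04 -7.66]
t 16.625 at [ 0.4649 -0.0962  0.1683] yaw 89.92 F [-0.45 -0.07 -7.66] w 0.0319 q7 1.77
{'x': -0.027, 'y': -0.178, 'z': -0.002, 'rx': -0.0, 'ry': -0.0, 'rz': 0.001}
{'x': -0.058, 'y': 0.342, 'z': -0.002, 'rx': -0.0, 'ry': -0.0, 'rz': 0.01}
```

7.4 N, so steel; it goes to the drawer's far slot.

drive_tool(
  plan=[
    {"x":-0.052,"y":0.486,"z":-0.012,"rx":0,"ry":0,"rz":0.01,"fingers":0.3},
    {"x":-0.052,"y":0.486,"z":-0.012,"rx":0,"ry":0,"rz":0.01,"fingers":0.3},
    {"x":-0.052,"y":0.486,"z":-0.012,"rx":0,"ry":0,"rz":0.01,"fingers":0.3},
    {"x":-0.052,"y":0.486,"z":-0.012,"rx":0,"ry":0,"rz":0.01,"fingers":0.3},
    {"x":-0.052,"y":0.486,"z":-0.012,"rx":0,"ry":0,"rz":0.01,"fingers":0.3},
    {"x":-0.052,"y":0.486,"z":-0.012,"rx":0,"ry":0,"rz":0.01,"fingers":0.3},
    {"x":-0.052,"y":0.486,"z":-0.012,"rx":0,"ry":0,"rz":0.01,"fingers":0.3},
    {"x":-0.052,"y":0.486,"z":-0.012,"rx":0,"ry":0,"rz":0.01,"fingers":0.3},
    {"x":-0.052,"y":0.486,"z":-0.012,"rx":0,"ry":0,"rz":0.01,"fingers":0.3},
    {"x":-0.052,"y":0.486,"z":-0.012,"rx":0,"ry":0,"rz":0.01,"fingers":0.3},
    {"x":-0.052,"y":0.486,"z":-0.012,"rx":0,"ry":0,"rz":0.01,"fingers":0.3},
  ],
)

```text
time: 18.0
ee_pos: [0.5188, 0.3882, 0.1811]
eef_rot: [0.033, 0.999, -0.001, -0.0]
ft_force: [0.0, 0.2, -6.8]
width: 0.0318
```

```bash
python3 -c "
from h import *
go((.517,.390,.0815,86.5))
cam('wrist','w6.png')
"
```

```text
t 18.0 at [0.5188 0.3882 0.1811] yaw 86.22 F [ 0.05  0.24 -6.82] w 0.0318 q7 0.94
{'x': 0.002, 'y': 0.002, 'z': 0.1, 'rx': -0.0, 'ry': -0.0, 'rz': -0.001}
```

View pics/w6.png

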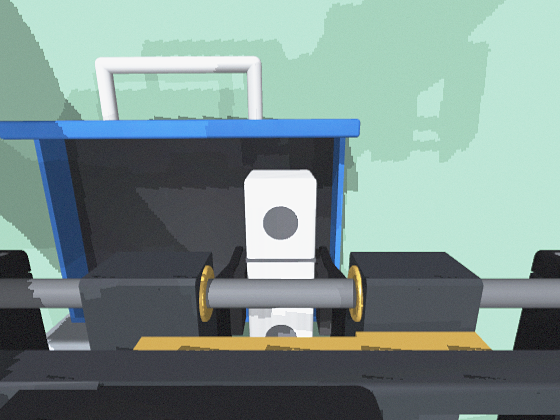

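drive_tool(
  plan=[
    {"x":0.002,"y":0.001,"z":0.04,"rx":0,"ry":0,"rz":0,"fingers":0.3},
    {"x":0.002,"y":0.001,"z":0.08,"rx":0,"ry":0,"rz":0,"fingers":0.3},
    {"x":0.002,"y":0.001,"z":0.1,"rx":0,"ry":0,"rz":0,"fingers":0.3},
    {"x":0.002,"y":0.001,"z":0.1,"rx":0,"ry":0,"rz":0,"fingers":0.3},
  ],
)

```text
time: 18.55
ee_pos: [0.5172, 0.3902, 0.0817]
eef_rot: [0.033, 0.999, -0.0, 0.0]
ft_force: [-0.6, -0.3, -6.9]
width: 0.0317
```

drive_tool(
  plan=[
    {"x":0,"y":0,"z":0.002,"rx":0,"ry":0,"rz":0,"fingers":0.3},
    {"x":0,"y":0,"z":0.002,"rx":0,"ry":0,"rz":0,"fingers":0.42},
    {"x":0,"y":0,"z":0.002,"rx":0,"ry":0,"rz":0,"fingers":0.42},
    {"x":0,"y":0,"z":0.002,"rx":0,"ry":0,"rz":0,"fingers":0.42},
    {"x":0,"y":0,"z":-0.04,"rx":0,"ry":0,"rz":0,"fingers":0.42},
    {"x":0,"y":0,"z":-0.09,"rx":0,"ry":0,"rz":0,"fingers":0.42},
    {"x":0,"y":0,"z":-0.09,"rx":0,"ry":0,"rz":0,"fingers":0.42},
  ],
)

```text
time: 19.42
ee_pos: [0.5185, 0.392, 0.1766]
eef_rot: [0.032, 0.999, 0.003, 0.003]
ft_force: [-0.0, -0.1, -0.0]
width: 0.0366
```

```bash
python3 -c "
from h import *
for n in ['side','scene']:
    for j in jaws(n,.3): print(n,j)
cam('scene','s3.png')
go((.6078,.0893,.17,84.5))
"
```

```text
side ((0.4904, -0.4196, 101.5, 32.1, -0.9), np.float64(0.0399), 1158, 0.71)
side ((0.5989, -0.0944, 101.8, 33.3, 0.6), np.float64(0.0347), 668, 0.71)
side ((0.5872, 0.0019, 101.2, 33.2, 0.7), np.float64(0.0345), 584, 0.68)
side ((0.6068, 0.0893, 102.2, 34.5, -5.1), np.float64(0.0345), 544, 0.65)
side ((0.5155, 0.3889, 100.6, 37.4, -5.4), np.float64(0.0401), 450, 0.58)
scene ((0.4906, -0.4192, 100.9, 32.6, -0.1), np.float64(0.0373), 1189, 0.96)
scene ((0.6076, 0.0895, 99.6, 34.6, -6.5), np.float64(0.0321), 528, 0.81)
scene ((0.5994, -0.0948, 100.2, 34.8, 1.0), np.float64(0.0322), 711, 0.77)
scene ((0.5178, 0.3894, 98.3, 36.3, -1.9), np.float64(0.0378), 314, 0.68)
scene ((0.5885, 0.0025, 100.3, 34.3, 0.5), np.float64(0.032), 603, 0.58)
t 19.675 at [0.516  0.3906 0.1705] yaw 86.33 F [ 1.12  0.02 -0.31] w 0.0364 q7 0.94
{'x': -0.111, 'y': -0.295, 'z': 0.001, 'rx': -0.0, 'ry': -0.0, 'rz': 0.005}
```

View pics/s3.png

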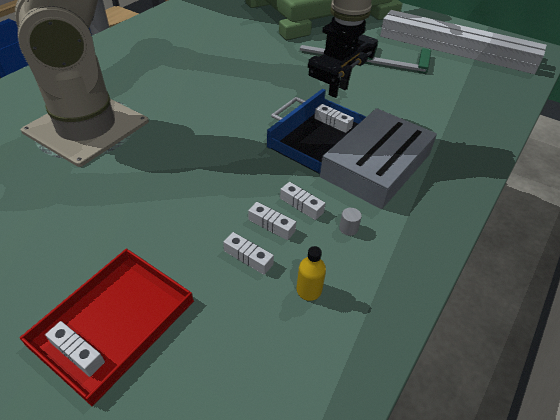

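The second jaw lies flat in the drawer. Next is the jaw at (0.607, 0.089).

drive_tool(
  plan=[
    {"x":-0.111,"y":-0.295,"z":0,"rx":0,"ry":0,"rz":0.005,"fingers":0.65},
    {"x":-0.111,"y":-0.295,"z":0,"rx":0,"ry":0,"rz":0.005,"fingers":0.65},
    {"x":-0.111,"y":-0.295,"z":0,"rx":0,"ry":0,"rz":0.005,"fingers":0.65},
    {"x":-0.111,"y":-0.295,"z":0,"rx":0,"ry":0,"rz":0.005,"fingers":0.65},
    {"x":-0.111,"y":-0.295,"z":0,"rx":0,"ry":0,"rz":0.005,"fingers":0.65},
    {"x":-0.111,"y":-0.295,"z":0,"rx":0,"ry":0,"rz":0.005,"fingers":0.65},
    {"x":-0.111,"y":-0.295,"z":0,"rx":0,"ry":0,"rz":0.005,"fingers":0.65},
    {"x":-0.111,"y":-0.295,"z":0,"rx":0,"ry":0,"rz":0.005,"fingers":0.65},
    {"x":-0.111,"y":-0.295,"z":0,"rx":0,"ry":0,"rz":0.005,"fingers":0.65},
  ],
)

```text
time: 20.8
ee_pos: [0.6081, 0.0909, 0.1715]
eef_rot: [0.047, 0.999, 0.0, -0.0]
ft_force: [-0.7, 0.4, 0.7]
width: 0.0565
```

```bash
python3 -c "
from h import *
for n in ['side','scene']:
    for j in jaws(n,.3): print(n,j)
cam('wrist','w7.png')
go((.6073,.0894,.075,84.5))
"
```

```text
side ((0.5989, -0.0946, 102.2, 33.7, -0.0), np.float64(0.0347), 673, 0.96)
side ((0.5154, 0.3888, 100.4, 36.0, -1.5), np.float64(0.0405), 437, 0.85)
side ((0.4901, -0.4193, 100.9, 32.1, -0.9), np.float64(0.0399), 1178, 0.82)
side ((0.5876, 0.0018, 102.2, 34.1, 1.8), np.float64(0.0346), 611, 0.79)
side ((0.6073, 0.0891, 100.7, 35.8, -4.2), np.float64(0.0346), 544, 0.68)
scene ((0.608, 0.0889, 101.2, 35.0, -5.1), np.float64(0.0319), 531, 0.96)
scene ((0.5882, 0.0025, 99.4, 35.3, 1.7), np.float64(0.0321), 584, 0.95)
scene ((0.5993, -0.0942, 100.5, 33.5, -0.3), np.float64(0.0321), 705, 0.77)
scene ((0.4912, -0.4194, 99.3, 32.1, 0.0), np.float64(0.0373), 1148, 0.63)
t 21.05 at [0.6083 0.0897 0.1717] yaw 84.55 F [ 0.33 -0.08  0.13] w 0.0565 q7 1.43
{'x': 0.001, 'y': -0.0, 'z': 0.097, 'rx': 0.0, 'ry': -0.0, 'rz': 0.0}
```

View pics/w7.png

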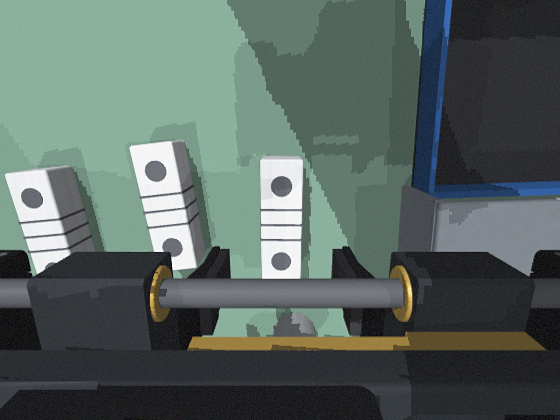

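The jaw (columns 261-302) is centred between the fingers. Descending slightly higher, because the gripper body comes near the cabinet top.

drive_tool(
  plan=[
    {"x":0,"y":0,"z":0.04,"rx":0,"ry":0,"rz":0,"fingers":0.65},
    {"x":0,"y":0,"z":0.08,"rx":0,"ry":0,"rz":0,"fingers":0.65},
    {"x":0,"y":0,"z":0.096,"rx":0,"ry":0,"rz":0,"fingers":0.65},
    {"x":0,"y":0,"z":0.096,"rx":0,"ry":0,"rz":0,"fingers":0.65},
    {"x":0,"y":0,"z":0.096,"rx":0,"ry":0,"rz":0,"fingers":0.3},
    {"x":0,"y":0,"z":0.096,"rx":0,"ry":0,"rz":0,"fingers":0.3},
    {"x":0,"y":0,"z":0.096,"rx":0,"ry":0,"rz":0,"fingers":0.3},
    {"x":0,"y":0,"z":0.096,"rx":0,"ry":0,"rz":0,"fingers":0.3},
    {"x":0,"y":0,"z":0.05,"rx":0,"ry":0,"rz":0,"fingers":0.3},
    {"x":0,"y":0,"z":0.0,"rx":0,"ry":0,"rz":0,"fingers":0.3},
    {"x":0,"y":0,"z":0.0,"rx":0,"ry":0,"rz":0,"fingers":0.3},
    {"x":0,"y":0,"z":0.0,"rx":0,"ry":0,"rz":0,"fingers":0.3},
  ],
  squeeze=40,
)

```text
time: 22.55
ee_pos: [0.6078, 0.0894, 0.1707]
eef_rot: [0.048, 0.999, -0.0, -0.001]
ft_force: [-1.6, 0.1, -3.4]
width: 0.0317
```

```bash
python3 -c "
from h import *
weigh()
go((.492,-.2745,.18,89.5),(.509,.246,.18,86.5))
"
```

```text
Fz [-3.1  -2.19 -3.51 -2.76]
t 22.75 at [0.6077 0.0893 0.1702] yaw 84.53 F [-0.58 -0.38 -2.76] w 0.0318 q7 1.43
{'x': 0.081, 'y': -0.373, 'z': -0.009, 'rx': -0.0, 'ry': -0.0, 'rz': -0.014}
{'x': 0.113, 'y': 0.147, 'z': -0.01, 'rx': -0.0, 'ry': -0.0, 'rz': -0.005}
```

Alloy (2.9 N), so it goes to the tray's near slot.

drive_tool(
  plan=[
    {"x":0.081,"y":-0.373,"z":-0.009,"rx":0,"ry":0,"rz":-0.014,"fingers":0.3},
    {"x":0.081,"y":-0.373,"z":-0.009,"rx":0,"ry":0,"rz":-0.014,"fingers":0.3},
    {"x":0.081,"y":-0.373,"z":-0.009,"rx":0,"ry":0,"rz":-0.014,"fingers":0.3},
    {"x":0.081,"y":-0.373,"z":-0.009,"rx":0,"ry":0,"rz":-0.014,"fingers":0.3},
    {"x":0.081,"y":-0.373,"z":-0.009,"rx":0,"ry":0,"rz":-0.014,"fingers":0.3},
    {"x":0.081,"y":-0.373,"z":-0.009,"rx":0,"ry":0,"rz":-0.014,"fingers":0.3},
    {"x":0.081,"y":-0.373,"z":-0.009,"rx":0,"ry":0,"rz":-0.014,"fingers":0.3},
    {"x":0.081,"y":-0.373,"z":-0.009,"rx":0,"ry":0,"rz":-0.014,"fingers":0.3},
    {"x":0.081,"y":-0.373,"z":-0.009,"rx":0,"ry":0,"rz":-0.014,"fingers":0.3},
    {"x":0.081,"y":-0.373,"z":-0.009,"rx":0,"ry":0,"rz":-0.014,"fingers":0.3},
  ],
)

```text
time: 24.0
ee_pos: [0.4929, -0.2728, 0.1805]
eef_rot: [0.003, 1.0, 0.0, -0.0]
ft_force: [0.3, 0.6, -2.8]
width: 0.0318
```

```bash
python3 -c "
from h import *
cam('wrist','w8.png')
go((.492,-.2745,.0805,89.5))
"
```

```text
t 24.05 at [ 0.4928 -0.273   0.1806] yaw 89.68 F [-0.93  0.12 -1.92] w 0.0315 q7 2.18
{'x': 0.001, 'y': -0.002, 'z': 0.1, 'rx': 0.0, 'ry': -0.0, 'rz': 0.001}
```

View pics/w8.png

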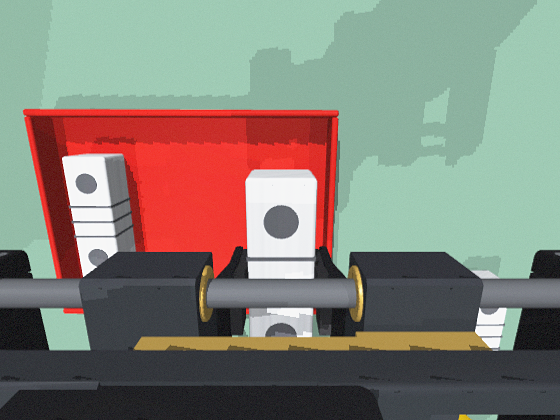

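The held jaw is inside the tray walls (right wall at column 330). Lower and release.

drive_tool(
  plan=[
    {"x":0.001,"y":-0.002,"z":0.04,"rx":0,"ry":0,"rz":0,"fingers":0.3},
    {"x":0.001,"y":-0.002,"z":0.08,"rx":0,"ry":0,"rz":0,"fingers":0.3},
    {"x":0.001,"y":-0.002,"z":0.1,"rx":0,"ry":0,"rz":0,"fingers":0.3},
    {"x":0.001,"y":-0.002,"z":0.101,"rx":0,"ry":0,"rz":0,"fingers":0.3},
    {"x":0.001,"y":-0.002,"z":0.101,"rx":0,"ry":0,"rz":0,"fingers":0.42},
    {"x":0.001,"y":-0.002,"z":0.101,"rx":0,"ry":0,"rz":0,"fingers":0.42},
    {"x":0.001,"y":-0.002,"z":0.101,"rx":0,"ry":0,"rz":0,"fingers":0.42},
    {"x":0.001,"y":-0.002,"z":0.06,"rx":0,"ry":0,"rz":0,"fingers":0.42},
    {"x":0.001,"y":-0.002,"z":0.01,"rx":0,"ry":0,"rz":0,"fingers":0.42},
    {"x":0.001,"y":-0.002,"z":0.01,"rx":0,"ry":0,"rz":0,"fingers":0.42},
  ],
)

```text
time: 25.3
ee_pos: [0.4929, -0.2774, 0.1746]
eef_rot: [0.004, 1.0, -0.001, 0.003]
ft_force: [-0.2, 0.3, -0.8]
width: 0.0363
```

```bash
python3 -c "
from h import *
for n in ['side','scene']:
    for j in jaws(n,.3): print(n,j)
go((.599,-.0945,.17,90.3))
"
```

```text
side ((0.5873, 0.0018, 101.2, 34.9, 1.8), np.float64(0.0346), 611, 0.95)
side ((0.5991, -0.0936, 103.4, 32.5, 0.3), np.float64(0.0351), 620, 0.94)
side ((0.4872, 0.3898, 45.4, 34.9, -10.7), np.float64(0.0402), 166, 0.74)
side ((0.489, -0.4193, 99.9, 31.9, -0.4), np.float64(0.04), 1147, 0.73)
side ((0.4896, -0.2762, 99.9, 32.8, -0.2), np.float64(0.0397), 879, 0.73)
scene ((0.5167, 0.3891, 99.2, 34.9, -6.2), np.float64(0.0377), 317, 0.85)
scene ((0.4902, -0.2762, 100.4, 32.5, -0.8), np.float64(0.0372), 820, 0.82)
scene ((0.5881, 0.0028, 100.1, 35.7, 1.6), np.float64(0.0321), 608, 0.67)
scene ((0.5996, -0.0944, 100.1, 33.8, -0.2), np.float64(0.0322), 713, 0.65)
scene ((0.4908, -0.4195, 99.9, 31.9, -0.6), np.float64(0.0373), 1162, 0.58)
t 25.5 at [ 0.4907 -0.2758  0.1697] yaw 89.57 F [ 0.66 -0.38  0.42] w 0.0365 q7 2.2
{'x': -0.107, 'y': 0.182, 'z': -0.0, 'rx': 0.0, 'ry': -0.0, 'rz': -0.002}
```

drive_tool(
  plan=[
    {"x":-0.107,"y":0.182,"z":0,"rx":0,"ry":0,"rz":-0.001,"fingers":0.65},
    {"x":-0.107,"y":0.182,"z":0,"rx":0,"ry":0,"rz":-0.001,"fingers":0.65},
    {"x":-0.107,"y":0.182,"z":0,"rx":0,"ry":0,"rz":-0.001,"fingers":0.65},
    {"x":-0.107,"y":0.182,"z":0,"rx":0,"ry":0,"rz":-0.001,"fingers":0.65},
    {"x":-0.107,"y":0.182,"z":0,"rx":0,"ry":0,"rz":-0.001,"fingers":0.65},
    {"x":-0.107,"y":0.182,"z":0,"rx":0,"ry":0,"rz":-0.001,"fingers":0.65},
    {"x":-0.107,"y":0.182,"z":0,"rx":0,"ry":0,"rz":-0.001,"fingers":0.65},
    {"x":-0.107,"y":0.182,"z":0,"rx":0,"ry":0,"rz":-0.001,"fingers":0.65},
  ],
)

```text
time: 26.5
ee_pos: [0.5992, -0.0962, 0.1708]
eef_rot: [0.002, 1.0, 0.0, 0.0]
ft_force: [-0.2, -0.6, -0.7]
width: 0.0567
```

```bash
python3 -c "
from h import *
for n in ['side','scene']:
    for j in jaws(n,.3): print(n,j)
cam('wrist','w9.png')
go((.599,-.0945,.075,90.3))
"
```

```text
side ((0.5991, -0.0945, 101.1, 33.2, 0.2), np.float64(0.0348), 634, 0.94)
side ((0.5872, 0.002, 101.1, 34.1, 2.1), np.float64(0.0347), 580, 0.75)
side ((0.5158, 0.3902, 99.8, 36.9, -2.8), np.float64(0.0405), 452, 0.67)
side ((0.4901, -0.4194, 101.3, 32.1, -0.3), np.float64(0.04), 1166, 0.63)
side ((0.4898, -0.2761, 101.1, 32.6, -0.3), np.float64(0.0398), 982, 0.55)
scene ((0.4902, -0.4194, 101.5, 32.2, -0.3), np.float64(0.0374), 1152, 0.94)
scene ((0.5991, -0.0941, 101.2, 33.9, 0.6), np.float64(0.0321), 655, 0.92)
scene ((0.5167, 0.3898, 98.8, 35.4, -3.5), np.float64(0.0378), 313, 0.89)
scene ((0.5969, 0.0027, 83.8, 34.5, 0.8), np.float64(0.032), 430, 0.84)
scene ((0.4902, -0.2761, 101.0, 32.9, -0.1), np.float64(0.0372), 870, 0.75)
t 26.75 at [ 0.5995 -0.0952  0.1708] yaw 89.91 F [-0.11  0.05  0.77] w 0.0562 q7 1.85
{'x': 0.001, 'y': 0.001, 'z': 0.096, 'rx': 0.0, 'ry': 0.0, 'rz': -0.001}
```

View pics/w9.png

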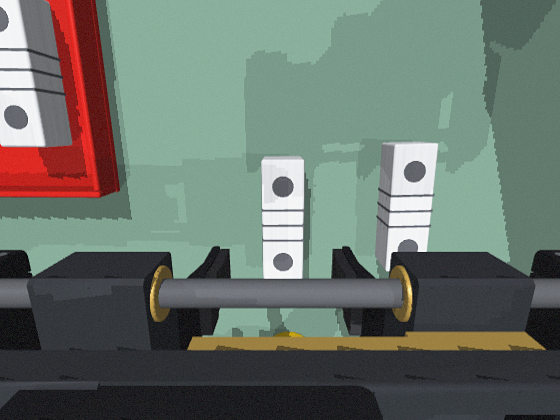

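The jaw (columns 262-303) is centred.

drive_tool(
  plan=[
    {"x":0,"y":0,"z":0.04,"rx":0,"ry":0,"rz":0,"fingers":0.65},
    {"x":0,"y":0,"z":0.08,"rx":0,"ry":0,"rz":0,"fingers":0.65},
    {"x":0,"y":0,"z":0.095,"rx":0,"ry":0,"rz":0,"fingers":0.65},
    {"x":0,"y":0,"z":0.095,"rx":0,"ry":0,"rz":0,"fingers":0.65},
    {"x":0,"y":0,"z":0.095,"rx":0,"ry":0,"rz":0,"fingers":0.3},
    {"x":0,"y":0,"z":0.095,"rx":0,"ry":0,"rz":0,"fingers":0.3},
    {"x":0,"y":0,"z":0.095,"rx":0,"ry":0,"rz":0,"fingers":0.3},
    {"x":0,"y":0,"z":0.095,"rx":0,"ry":0,"rz":0,"fingers":0.3},
    {"x":0,"y":0,"z":0.05,"rx":0,"ry":0,"rz":0,"fingers":0.3},
    {"x":0,"y":0,"z":0.0,"rx":0,"ry":0,"rz":0,"fingers":0.3},
    {"x":0,"y":0,"z":0.0,"rx":0,"ry":0,"rz":0,"fingers":0.3},
    {"x":0,"y":0,"z":0.0,"rx":0,"ry":0,"rz":0,"fingers":0.3},
  ],
  squeeze=40,
)

```text
time: 28.25
ee_pos: [0.5985, -0.0947, 0.1689]
eef_rot: [0.001, 1.0, 0.0, -0.001]
ft_force: [-1.0, 0.2, -7.9]
width: 0.0317
```

```bash
python3 -c "
from h import *
weigh()
go((.492,-.3465,.18,89.5),(.509,.246,.18,86.5))
"
```

```text
Fz [-7.45 -6.92 -7.48 -7.42]
t 28.45 at [ 0.5987 -0.0949  0.1689] yaw 89.93 F [ 0.41  0.24 -7.42] w 0.0318 q7 1.85
{'x': 0.106, 'y': -0.252, 'z': -0.011, 'rx': -0.0, 'ry': -0.0, 'rz': 0.001}
{'x': 0.09, 'y': 0.341, 'z': -0.011, 'rx': -0.0, 'ry': -0.0, 'rz': 0.01}
```

Steel; to the drawer's near slot.

drive_tool(
  plan=[
    {"x":0.09,"y":0.342,"z":-0.011,"rx":0,"ry":0,"rz":0.01,"fingers":0.3},
    {"x":0.09,"y":0.342,"z":-0.011,"rx":0,"ry":0,"rz":0.01,"fingers":0.3},
    {"x":0.09,"y":0.342,"z":-0.011,"rx":0,"ry":0,"rz":0.01,"fingers":0.3},
    {"x":0.09,"y":0.342,"z":-0.011,"rx":0,"ry":0,"rz":0.01,"fingers":0.3},
    {"x":0.09,"y":0.342,"z":-0.011,"rx":0,"ry":0,"rz":0.01,"fingers":0.3},
    {"x":0.09,"y":0.342,"z":-0.011,"rx":0,"ry":0,"rz":0.01,"fingers":0.3},
    {"x":0.09,"y":0.342,"z":-0.011,"rx":0,"ry":0,"rz":0.01,"fingers":0.3},
    {"x":0.09,"y":0.342,"z":-0.011,"rx":0,"ry":0,"rz":0.01,"fingers":0.3},
    {"x":0.09,"y":0.342,"z":-0.011,"rx":0,"ry":0,"rz":0.01,"fingers":0.3},
    {"x":0.09,"y":0.342,"z":-0.011,"rx":0,"ry":0,"rz":0.01,"fingers":0.3},
  ],
)

```text
time: 29.7
ee_pos: [0.5103, 0.246, 0.1816]
eef_rot: [0.033, 0.999, -0.0, -0.0]
ft_force: [-0.4, 0.2, -6.9]
width: 0.0318
```

```bash
python3 -c "
from h import *
cam('wrist','w10.png')
go((.5086,.2467,.0815,86.5))
"
```

```text
t 29.75 at [0.5103 0.2463 0.1817] yaw 86.25 F [-0.34  0.64 -7.57] w 0.0318 q7 1.1
{'x': 0.002, 'y': 0.0, 'z': 0.1, 'rx': -0.0, 'ry': -0.0, 'rz': -0.001}
```

View pics/w10.png

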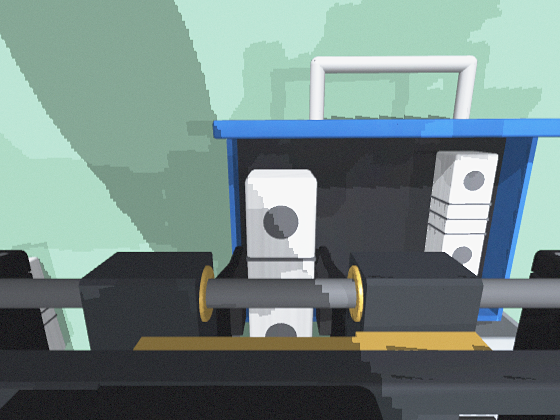

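```bash
python3 -c "
from h import *
a=np.radians(-3.5);ex=np.array([np.cos(a),np.sin(a)]);ey=np.array([-ex[1],ex[0]]);o=np.array([0.523,0.318])
for n in ['wrist','side','scene']:
    c=cam(n);W=cloud(c);Z=W[...,2];L=(W[...,:2]-o)@np.stack([ex,ey],1);col=c['color'].astype(int)
    b=(col[...,2]>col[...,0]+40)&(abs(L[...,0])<.06)&(Z>0.03)&(Z<.04)
    for lo,hi in [(-.14,-.09),(.09,.14)]:
        m=b&(L[...,1]>lo)&(L[...,1]<hi)
        if m.sum()>5: print(n,m.sum(),np.percentile(L[...,1][m],[2,50,98]),np.median(Z[m]))
"
```

```text
wrist 527 [-0.11194397 -0.10991384 -0.10790062] 0.03300140636090501
wrist 969 [0.11313742 0.11494662 0.11818953] 0.032631272308187326
side 43 [-0.11342939 -0.11156148 -0.1088134 ] 0.0355274959193157
side 105 [0.10911519 0.11373429 0.11817223] 0.034736503949928554
scene 102 [-0.11462612 -0.11172754 -0.10739557] 0.03280378627759695
scene 92 [0.11048202 0.11380317 0.1184225 ] 0.033041824244558815
```

The near wall's inner face is at local y≈-0.108, so I'll move in 4 mm before lowering.

drive_tool(
  plan=[
    {"x":0.002,"y":0.004,"z":0.02,"rx":0,"ry":0,"rz":0,"fingers":0.3},
    {"x":0.002,"y":0.004,"z":0.06,"rx":0,"ry":0,"rz":0,"fingers":0.3},
    {"x":0.002,"y":0.004,"z":0.09,"rx":0,"ry":0,"rz":0,"fingers":0.3},
    {"x":0.002,"y":0.004,"z":0.1,"rx":0,"ry":0,"rz":0,"fingers":0.3},
    {"x":0.002,"y":0.004,"z":0.102,"rx":0,"ry":0,"rz":0,"fingers":0.3},
    {"x":0.002,"y":0.004,"z":0.102,"rx":0,"ry":0,"rz":0,"fingers":0.42},
    {"x":0.002,"y":0.004,"z":0.102,"rx":0,"ry":0,"rz":0,"fingers":0.42},
    {"x":0.002,"y":0.004,"z":0.102,"rx":0,"ry":0,"rz":0,"fingers":0.42},
    {"x":0.002,"y":0.004,"z":0.06,"rx":0,"ry":0,"rz":0,"fingers":0.42},
    {"x":0.002,"y":0.004,"z":0.01,"rx":0,"ry":0,"rz":0,"fingers":0.42},
    {"x":0.002,"y":0.004,"z":0.01,"rx":0,"ry":0,"rz":0,"fingers":0.42},
  ],
)

```text
time: 31.28
ee_pos: [0.5102, 0.2522, 0.1758]
eef_rot: [0.032, 0.999, 0.002, 0.003]
ft_force: [-0.3, 0.0, -0.6]
width: 0.0365
```

```bash
python3 -c "
from h import *
cam('scene','s4.png')
for n in ['side','scene']:
    for j in jaws(n,.3): print(n,j)
go((.588,.0023,.17,91))
"
```

```text
side ((0.5885, 0.0022, 101.7, 33.9, 1.4), np.float64(0.0347), 606, 0.77)
side ((0.4897, -0.2764, 101.2, 32.7, 0.1), np.float64(0.0397), 970, 0.73)
side ((0.5091, 0.2481, 99.5, 34.9, -3.3), np.float64(0.0405), 502, 0.71)
side ((0.4898, -0.4195, 100.9, 31.3, -0.3), np.float64(0.0399), 1127, 0.66)
side ((0.5129, 0.3884, 87.3, 35.7, -6.8), np.float64(0.0407), 378, 0.62)
scene ((0.5879, 0.0032, 100.9, 35.6, 1.4), np.float64(0.0321), 598, 0.91)
scene ((0.4901, -0.2761, 101.2, 32.7, 0.2), np.float64(0.0373), 874, 0.87)
scene ((0.5108, 0.2482, 99.3, 34.6, -5.3), np.float64(0.0381), 359, 0.87)
scene ((0.5199, 0.3895, 101.2, 37.1, -4.2), np.float64(0.0378), 324, 0.65)
scene ((0.4903, -0.4192, 101.7, 32.2, -0.5), np.float64(0.0374), 1175, 0.62)
scene ((0.4976, 0.3159, 248.9, 180.8, -88.1), np.float64(0.036), 364, 0.55)
t 31.525 at [0.5076 0.251  0.1705] yaw 86.34 F [0.34 0.49 0.44] w 0.0369 q7 1.1
{'x': -0.096, 'y': -0.243, 'z': 0.001, 'rx': -0.0, 'ry': -0.0, 'rz': -0.013}
```

View pics/s4.png

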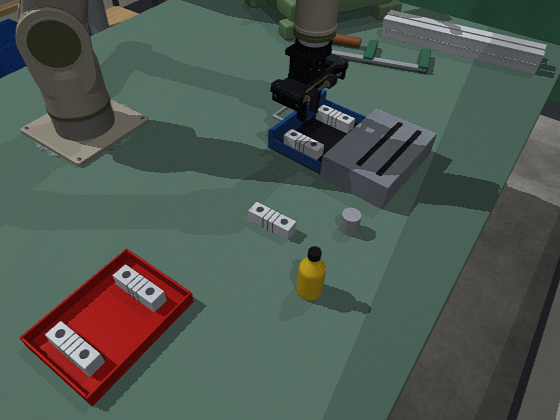

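Two jaws lie in the drawer, two in the tray and one is left on the bench. Now the last one.

drive_tool(
  plan=[
    {"x":-0.096,"y":-0.243,"z":0,"rx":0,"ry":0,"rz":-0.013,"fingers":0.65},
    {"x":-0.096,"y":-0.243,"z":0,"rx":0,"ry":0,"rz":-0.013,"fingers":0.65},
    {"x":-0.096,"y":-0.243,"z":0,"rx":0,"ry":0,"rz":-0.013,"fingers":0.65},
    {"x":-0.096,"y":-0.243,"z":0,"rx":0,"ry":0,"rz":-0.013,"fingers":0.65},
    {"x":-0.096,"y":-0.243,"z":0,"rx":0,"ry":0,"rz":-0.013,"fingers":0.65},
    {"x":-0.096,"y":-0.243,"z":0,"rx":0,"ry":0,"rz":-0.013,"fingers":0.65},
    {"x":-0.096,"y":-0.243,"z":0,"rx":0,"ry":0,"rz":-0.013,"fingers":0.65},
    {"x":-0.096,"y":-0.243,"z":0,"rx":0,"ry":0,"rz":-0.013,"fingers":0.65},
    {"x":-0.096,"y":-0.243,"z":0,"rx":0,"ry":0,"rz":-0.013,"fingers":0.65},
  ],
)

```text
time: 32.65
ee_pos: [0.5884, 0.0036, 0.1717]
eef_rot: [-0.01, 1.0, 0.0, -0.0]
ft_force: [-0.6, -0.0, -0.5]
width: 0.0568
```

```bash
python3 -c "
from h import *
for n in ['side','scene']:
    for j in jaws(n,.3): print(n,j)
go((.588,.0023,.075,91))
"
```

```text
side ((0.5082, 0.2485, 99.4, 35.9, -4.6), np.float64(0.0407), 516, 0.97)
side ((0.4906, -0.4193, 101.6, 32.3, -0.5), np.float64(0.0399), 1180, 0.91)
side ((0.519, 0.3892, 100.8, 35.8, -2.6), np.float64(0.0403), 460, 0.85)
side ((0.5862, 0.0028, 99.1, 36.0, 1.8), np.float64(0.0346), 571, 0.84)
side ((0.4891, -0.2761, 101.2, 32.9, -0.5), np.float64(0.0396), 988, 0.71)
scene ((0.4902, -0.2758, 101.7, 33.2, -0.4), np.float64(0.0371), 883, 0.91)
scene ((0.5197, 0.39, 100.5, 37.3, -4.9), np.float64(0.0379), 320, 0.78)
scene ((0.551, 0.2456, 31.3, 16.8, 85.3), np.float64(0.0371), 66, 0.71)
scene ((0.5878, 0.0021, 100.5, 35.0, 1.6), np.float64(0.0322), 596, 0.7)
t 32.85 at [0.5885 0.0028 0.1718] yaw 91.02 F [ 0.35  0.32 -0.33] w 0.0565 q7 1.69
{'x': 0.0, 'y': -0.0, 'z': 0.097, 'rx': 0.0, 'ry': 0.0, 'rz': 0.0}
```

drive_tool(
  plan=[
    {"x":0,"y":0,"z":0.04,"rx":0,"ry":0,"rz":0,"fingers":0.65},
    {"x":0,"y":0,"z":0.08,"rx":0,"ry":0,"rz":0,"fingers":0.65},
    {"x":0,"y":0,"z":0.096,"rx":0,"ry":0,"rz":0,"fingers":0.65},
    {"x":0,"y":0,"z":0.096,"rx":0,"ry":0,"rz":0,"fingers":0.65},
    {"x":0,"y":0,"z":0.096,"rx":0,"ry":0,"rz":0,"fingers":0.3},
    {"x":0,"y":0,"z":0.096,"rx":0,"ry":0,"rz":0,"fingers":0.3},
    {"x":0,"y":0,"z":0.096,"rx":0,"ry":0,"rz":0,"fingers":0.3},
    {"x":0,"y":0,"z":0.096,"rx":0,"ry":0,"rz":0,"fingers":0.3},
    {"x":0,"y":0,"z":0.05,"rx":0,"ry":0,"rz":0,"fingers":0.3},
    {"x":0,"y":0,"z":0.0,"rx":0,"ry":0,"rz":0,"fingers":0.3},
    {"x":0,"y":0,"z":0.0,"rx":0,"ry":0,"rz":0,"fingers":0.3},
    {"x":0,"y":0,"z":0.0,"rx":0,"ry":0,"rz":0,"fingers":0.3},
  ],
  squeeze=40,
)

```text
time: 34.35
ee_pos: [0.5873, 0.0028, 0.1698]
eef_rot: [-0.009, 1.0, 0.0, -0.001]
ft_force: [-0.4, -0.5, -9.0]
width: 0.0319
```

```bash
python3 -c "
from h import *
weigh()
go((.491,-.3475,.18,89.5),(.513,.319,.18,86.5))
"
```

```text
Fz [-7.53 -7.87 -7.61 -7.26]
t 34.55 at [0.5876 0.0025 0.1699] yaw 91.01 F [ 0.12 -0.05 -7.26] w 0.0317 q7 1.69
{'x': 0.103, 'y': -0.348, 'z': -0.01, 'rx': -0.0, 'ry': -0.0, 'rz': 0.004}
{'x': 0.069, 'y': 0.318, 'z': -0.01, 'rx': -0.0, 'ry': -0.0, 'rz': 0.013}
```

Steel; to the middle of the drawer.

drive_tool(
  plan=[
    {"x":0.069,"y":0.318,"z":-0.01,"rx":0,"ry":0,"rz":0.013,"fingers":0.3},
    {"x":0.069,"y":0.318,"z":-0.01,"rx":0,"ry":0,"rz":0.013,"fingers":0.3},
    {"x":0.069,"y":0.318,"z":-0.01,"rx":0,"ry":0,"rz":0.013,"fingers":0.3},
    {"x":0.069,"y":0.318,"z":-0.01,"rx":0,"ry":0,"rz":0.013,"fingers":0.3},
    {"x":0.069,"y":0.318,"z":-0.01,"rx":0,"ry":0,"rz":0.013,"fingers":0.3},
    {"x":0.069,"y":0.318,"z":-0.01,"rx":0,"ry":0,"rz":0.013,"fingers":0.3},
    {"x":0.069,"y":0.318,"z":-0.01,"rx":0,"ry":0,"rz":0.013,"fingers":0.3},
    {"x":0.069,"y":0.318,"z":-0.01,"rx":0,"ry":0,"rz":0.013,"fingers":0.3},
    {"x":0.069,"y":0.318,"z":-0.01,"rx":0,"ry":0,"rz":0.013,"fingers":0.3},
    {"x":0.069,"y":0.318,"z":-0.01,"rx":0,"ry":0,"rz":0.013,"fingers":0.3},
  ],
)

```text
time: 35.8
ee_pos: [0.5144, 0.3183, 0.1818]
eef_rot: [0.033, 0.999, 0.0, 0.0]
ft_force: [-0.6, -0.1, -8.6]
width: 0.0314
```

```bash
python3 -c "
from h import *
cam('wrist','w11.png')
go((.513,.319,.0815,86.5))
"
```

```text
t 35.85 at [0.5142 0.3186 0.1818] yaw 86.26 F [-0.88  0.24 -7.96] w 0.0317 q7 1.03
{'x': 0.001, 'y': 0.0, 'z': 0.1, 'rx': 0.0, 'ry': 0.0, 'rz': -0.001}
```

View pics/w11.png

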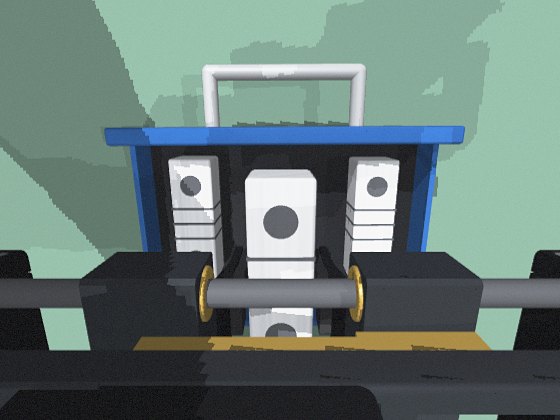

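The held jaw is centred between the two already in the drawer.

drive_tool(
  plan=[
    {"x":0.001,"y":0.0,"z":0.04,"rx":0,"ry":0,"rz":0,"fingers":0.3},
    {"x":0.001,"y":0.0,"z":0.08,"rx":0,"ry":0,"rz":0,"fingers":0.3},
    {"x":0.001,"y":0.0,"z":0.1,"rx":0,"ry":0,"rz":0,"fingers":0.3},
    {"x":0.001,"y":0.0,"z":0.102,"rx":0,"ry":0,"rz":0,"fingers":0.3},
    {"x":0.001,"y":0.0,"z":0.102,"rx":0,"ry":0,"rz":0,"fingers":0.42},
    {"x":0.001,"y":0.0,"z":0.102,"rx":0,"ry":0,"rz":0,"fingers":0.42},
    {"x":0.001,"y":0.0,"z":0.102,"rx":0,"ry":0,"rz":0,"fingers":0.42},
    {"x":0.001,"y":0.0,"z":0.06,"rx":0,"ry":0,"rz":0,"fingers":0.42},
    {"x":0.001,"y":0.0,"z":0.01,"rx":0,"ry":0,"rz":0,"fingers":0.42},
    {"x":0.001,"y":0.0,"z":0.0,"rx":0,"ry":0,"rz":0,"fingers":0.42},
    {"x":0.001,"y":0.0,"z":0.0,"rx":0,"ry":0,"rz":0,"fingers":0.42},
  ],
)

```text
time: 37.22
ee_pos: [0.5131, 0.3197, 0.1824]
eef_rot: [0.032, 0.999, 0.001, 0.0]
ft_force: [-0.3, 0.1, -0.1]
width: 0.0367
```

```bash
python3 -c "
from h import *
cam('scene','s5.png')
a=np.radians(-3.5);ex=np.array([np.cos(a),np.sin(a)]);ey=np.array([-ex[1],ex[0]]);o=np.array([0.578,0.316])
for n in ['side','scene']:
    for j in jaws(n,.3): print(n,j)
    c=cam(n);W=cloud(c);L=(W[...,:2]-o)@np.stack([ex,ey],1);Z=W[...,2];col=c['color'].astype(int)
    bl=(col[...,2]>col[...,0]+40)&(Z>0.05)&(L[...,0]>-.3)&(L[...,0]<0)&(abs(L[...,1])<.14); print('blue x',np.percentile(L[bl][:,0],[2,50,98]))
go((.40,.325,.23,86.5),(.36,.327,.1,86.5))
"
```

```text
side ((0.4895, -0.2759, 101.0, 33.0, -0.5), np.float64(0.0399), 966, 0.87)
side ((0.5123, 0.3906, 84.3, 38.3, -3.6), np.float64(0.0405), 361, 0.85)
side ((0.5097, 0.2376, 102.4, 58.7, -1.5), np.float64(0.0406), 531, 0.85)
side ((0.4902, -0.4193, 100.7, 32.3, -0.5), np.float64(0.0399), 1177, 0.69)
side ((0.5114, 0.3178, 100.4, 36.6, -1.7), np.float64(0.0404), 474, 0.55)
blue x [-0.13625341 -0.13206563 -0.12545612]
scene ((0.5124, 0.3175, 100.5, 36.6, -5.2), np.float64(0.0378), 344, 0.95)
scene ((0.4902, -0.4192, 103.0, 32.6, -0.5), np.float64(0.0373), 1193, 0.94)
scene ((0.521, 0.3897, 102.3, 35.7, -5.1), np.float64(0.0377), 314, 0.83)
scene ((0.5095, 0.2382, 101.1, 57.8, -3.5), np.float64(0.038), 385, 0.82)
scene ((0.4899, -0.2756, 100.7, 33.3, -0.6), np.float64(0.0372), 873, 0.74)
blue x [-0.13542705 -0.12832719 -0.12291333]
t 37.575 at [0.5127 0.3191 0.1809] yaw 86.32 F [ 0.12 -0.11  0.24] w 0.0367 q7 1.03
{'x': 0.113, 'y': -0.001, 'z': -0.049, 'rx': -0.0, 'ry': -0.0, 'rz': -0.0}
{'x': 0.153, 'y': -0.002, 'z': 0.081, 'rx': -0.0, 'ry': -0.0, 'rz': -0.0}
```

View pics/s5.png

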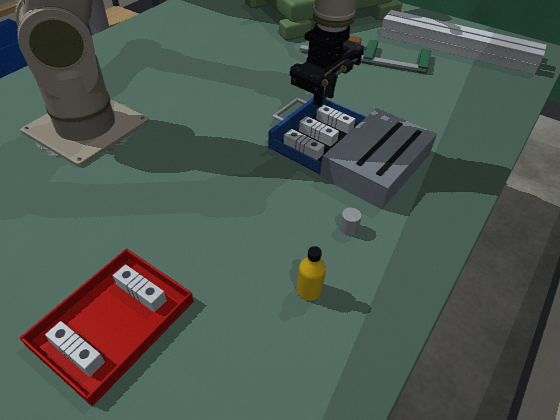

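All five are placed: three steel flat in the drawer, two alloy in the tray. Before closing I'll check the odd near-jaw measurement, using height profiles.

```bash
python3 -c "
from h import *
a=np.radians(-3.5);ex=np.array([np.cos(a),np.sin(a)]);ey=np.array([-ex[1],ex[0]]);o=np.array([0.523,0.318])
c=cam('side','s6.png');W=cloud(c);L=(W[...,:2]-o)@np.stack([ex,ey],1);Z=W[...,2];col=c['color'].astype(int)
w=(col.min(-1)>110)&(abs(L[...,0])<.07)&(abs(L[...,1])<.11)&(Z>.015)&(Z<.06)
for lo,hi in [(-.11,-.04),(-.035,.035),(.04,.11)]:
    m=w&(L[...,1]>lo)&(L[...,1]<hi); print(m.sum(),np.percentile(Z[m],[2,50,98]),rect(L[m&(Z>.036)]))
"
python3 -c "
import cv2;i=cv2.imread('pics/s6.png')[60:260,60:300];cv2.imwrite('pics/s6z.png',cv2.resize(i,None,fx=3,fy=3))"
```

```text
162 [0.03676023 0.03992783 0.04335752] (-0.0095, -0.0686, 96.4, 33.6, 0.5)
401 [0.03586181 0.03983268 0.04361283] (-0.011, -0.0009, 97.8, 34.8, -1.7)
306 [0.03595964 0.03984311 0.04325724] (-0.0139, 0.0711, 82.9, 34.7, -1.7)
```

View pics/s6z.png

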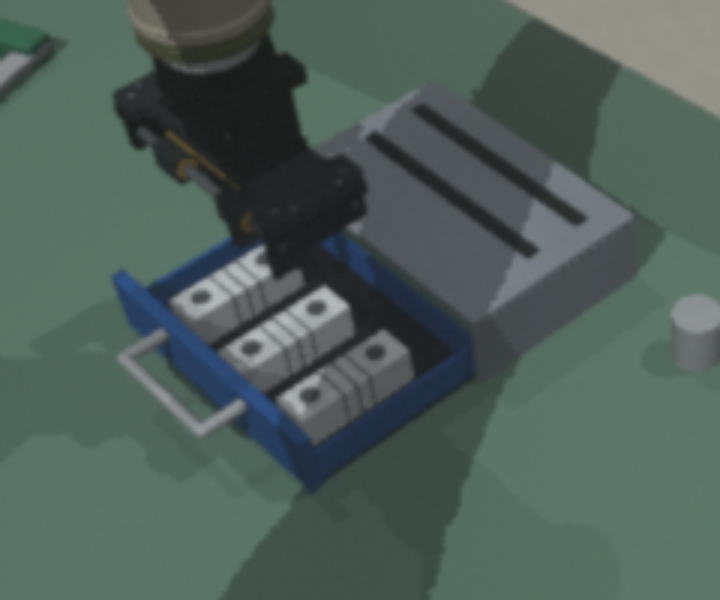

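The three jaws are flat, so the odd measurement was a segmentation artefact. Now I'll move in front of the handle with the fingers shut.

drive_tool(
  plan=[
    {"x":0.06,"y":0,"z":-0.02,"rx":0,"ry":0,"rz":0,"fingers":0},
    {"x":0.12,"y":0,"z":-0.02,"rx":0,"ry":0,"rz":0,"fingers":0},
    {"x":0.145,"y":-0.001,"z":-0.02,"rx":0,"ry":0,"rz":0,"fingers":0},
    {"x":0.145,"y":-0.001,"z":-0.02,"rx":0,"ry":0,"rz":0,"fingers":0},
    {"x":0.145,"y":-0.001,"z":-0.02,"rx":0,"ry":0,"rz":0,"fingers":0},
    {"x":0.145,"y":-0.001,"z":0.03,"rx":0,"ry":0,"rz":0,"fingers":0},
    {"x":0.145,"y":-0.001,"z":0.07,"rx":0,"ry":0,"rz":0,"fingers":0},
    {"x":0.145,"y":-0.001,"z":0.087,"rx":0,"ry":0,"rz":0,"fingers":0},
    {"x":0.145,"y":-0.001,"z":0.087,"rx":0,"ry":0,"rz":0,"fingers":0},
  ],
)

```text
time: 38.75
ee_pos: [0.3687, 0.3271, 0.0943]
eef_rot: [0.033, 0.999, -0.001, -0.0]
ft_force: [-0.2, 0.2, 1.1]
width: 0.0005
```

```bash
python3 -c "
from h import *
cam('side','s7.png');go((.538,.3165,.096,86.5))
import cv2;i=cv2.imread('pics/s7.png')[60:260,60:300];cv2.imwrite('pics/s7z.png',cv2.resize(i,None,fx=3,fy=3))"
```

```text
t 38.8 at [0.369  0.3277 0.0953] yaw 86.28 F [-0.31  0.14  0.  ] w 0.0004 q7 0.81
{'x': -0.169, 'y': -0.0, 'z': -0.001, 'rx': -0.0, 'ry': 0.0, 'rz': -0.001}
```

View pics/s7z.png

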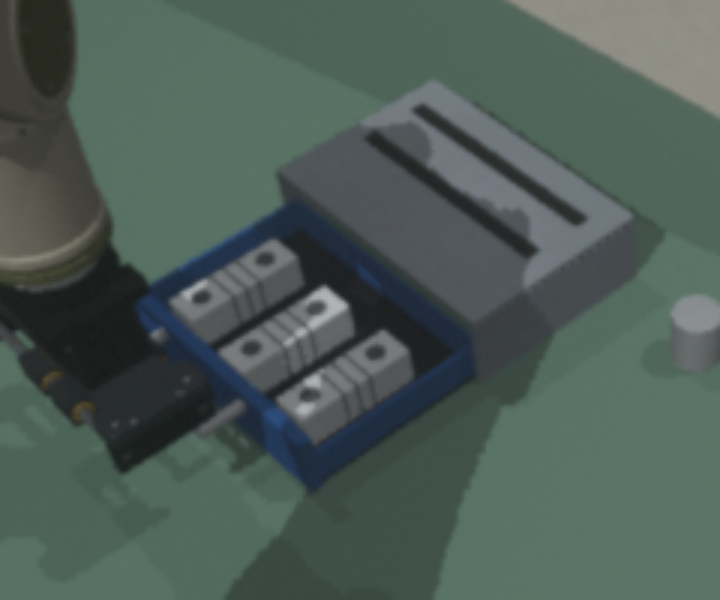

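drive_tool(
  plan=[
    {"x":-0.012,"y":0,"z":0,"rx":0,"ry":0,"rz":0,"fingers":0},
    {"x":-0.024,"y":0,"z":0,"rx":0,"ry":0,"rz":0,"fingers":0},
    {"x":-0.036,"y":0,"z":0,"rx":0,"ry":0,"rz":0,"fingers":0},
    {"x":-0.048,"y":0,"z":0,"rx":0,"ry":0,"rz":0,"fingers":0},
    {"x":-0.06,"y":0,"z":0,"rx":0,"ry":0,"rz":0,"fingers":0},
    {"x":-0.072,"y":0,"z":0,"rx":0,"ry":0,"rz":0,"fingers":0},
    {"x":-0.084,"y":0,"z":0,"rx":0,"ry":0,"rz":0,"fingers":0},
    {"x":-0.096,"y":0,"z":0,"rx":0,"ry":0,"rz":0,"fingers":0},
    {"x":-0.108,"y":0,"z":0,"rx":0,"ry":0,"rz":0,"fingers":0},
    {"x":-0.12,"y":0,"z":0,"rx":0,"ry":0,"rz":0,"fingers":0},
    {"x":-0.132,"y":0,"z":0,"rx":0,"ry":0,"rz":0,"fingers":0},
    {"x":-0.144,"y":0,"z":0,"rx":0,"ry":0,"rz":0,"fingers":0},
  ],
)

```text
time: 40.3
ee_pos: [0.5119, 0.319, 0.0948]
eef_rot: [0.032, 1.0, 0.0, -0.001]
ft_force: [-7.5, 2.0, 5.4]
width: 0.0006
```

drive_tool(
  plan=[
    {"x":-0.006,"y":0,"z":0,"rx":0,"ry":0,"rz":0,"fingers":0},
    {"x":-0.012,"y":0,"z":0,"rx":0,"ry":0,"rz":0,"fingers":0},
    {"x":-0.018,"y":0,"z":0,"rx":0,"ry":0,"rz":0,"fingers":0},
    {"x":-0.018,"y":0,"z":0,"rx":0,"ry":0,"rz":0,"fingers":0},
  ],
)

```text
time: 40.8
ee_pos: [0.5304, 0.3172, 0.0946]
eef_rot: [0.032, 0.999, 0.0, 0.0]
ft_force: [-2.0, 1.5, -1.4]
width: 0.0001
```

drive_tool(
  plan=[
    {"x":-0.004,"y":0,"z":0,"rx":0,"ry":0,"rz":0,"fingers":0},
    {"x":-0.008,"y":0,"z":0,"rx":0,"ry":0,"rz":0,"fingers":0},
    {"x":-0.008,"y":0,"z":0,"rx":0,"ry":0,"rz":0,"fingers":0},
  ],
)

```text
time: 41.18
ee_pos: [0.5356, 0.317, 0.0943]
eef_rot: [0.032, 0.999, -0.0, -0.003]
ft_force: [-15.6, 0.3, 8.7]
width: 0.0003
```

drive_tool(
  plan=[
    {"x":-0.004,"y":0,"z":0,"rx":0,"ry":0,"rz":0,"fingers":0},
    {"x":-0.006,"y":0,"z":0,"rx":0,"ry":0,"rz":0,"fingers":0},
    {"x":-0.006,"y":0,"z":0,"rx":0,"ry":0,"rz":0,"fingers":0},
  ],
)

```text
time: 41.55
ee_pos: [0.5372, 0.3171, 0.0941]
eef_rot: [0.031, 0.999, -0.001, -0.008]
ft_force: [-37.6, -4.3, 26.9]
width: 0.0007
```

Hard stop reached (force rising with little motion). Back off and rise.

drive_tool(
  plan=[
    {"x":0.01,"y":0,"z":0,"rx":0,"ry":0,"rz":0,"fingers":0},
    {"x":0.04,"y":0,"z":0,"rx":0,"ry":0,"rz":0,"fingers":0},
    {"x":0.06,"y":0,"z":0,"rx":0,"ry":0,"rz":0,"fingers":0},
    {"x":0.06,"y":0,"z":-0.06,"rx":0,"ry":0,"rz":0,"fingers":0},
    {"x":0.1,"y":0.03,"z":-0.12,"rx":0,"ry":0,"rz":0,"fingers":0},
    {"x":0.14,"y":0.06,"z":-0.15,"rx":0,"ry":0,"rz":0,"fingers":0},
    {"x":0.14,"y":0.06,"z":-0.15,"rx":0,"ry":0,"rz":0,"fingers":0},
    {"x":0.14,"y":0.06,"z":-0.15,"rx":0,"ry":0,"rz":0,"fingers":0},
  ],
)

```text
time: 42.55
ee_pos: [0.4084, 0.385, 0.2448]
eef_rot: [0.032, 0.999, 0.0, 0.001]
ft_force: [0.6, -0.3, -0.1]
width: 0.0002
```

```bash
python3 -c "
from h import *
a=np.radians(-3.5);ex=np.array([np.cos(a),np.sin(a)]);ey=np.array([-ex[1],ex[0]]);o=np.array([0.578,0.316])
for n in ['side','scene']:
    c=cam(n,n+'9.png')
    for j in jaws(n,.3): print(n,j)
    W=cloud(c);L=(W[...,:2]-o)@np.stack([ex,ey],1);Z=W[...,2];col=c['color'].astype(int)
    bl=(col[...,2]>col[...,0]+40)&(Z>0.05)&(L[...,0]>-.3)&(L[...,0]<.04)&(abs(L[...,1])<.14); print('blue x',np.percentile(L[bl][:,0],[2,50,98]))
    h=(L[...,0]<0)&(L[...,0]>-.06)&(abs(L[...,1])<.04)&(Z>.03)&(Z<.06)&(bl==0); print('bar',h.sum(),np.percentile(L[...,0][h],[5,50]) if h.sum() else '')
    for l in ['oil_bottle','slug']:
        for q in nets.find_in(l,n)[:1]: print(l,np.round(q['centre'],3),q['confidence'])
go()
"
```

```text
side ((0.4905, -0.4193, 100.8, 32.1, -0.5), np.float64(0.0399), 1195, 0.82)
side ((0.4902, -0.2762, 101.5, 32.8, -0.4), np.float64(0.0398), 982, 0.78)
blue x [0.0085633  0.01285585 0.01833385]
bar 122 [-0.03096264 -0.02777804]
oil_bottle [ 0.728 -0.094  0.07 ] 0.89
slug [0.716 0.082 0.037] 0.77
scene ((0.4897, -0.4192, 101.7, 32.7, -0.5), np.float64(0.0373), 1189, 0.96)
scene ((0.49, -0.276, 101.5, 33.1, -0.3), np.float64(0.0373), 868, 0.57)
blue x [0.00935443 0.01337242 0.01734959]
bar 92 [-0.02944512 -0.02424651]
oil_bottle [ 0.745 -0.101  0.069] 0.87
slug [0.725 0.081 0.04 ] 0.62
t 43.05 at [0.4082 0.3849 0.2445] yaw 86.3 F [ 0.53 -0.13 -0.17] w 0.0005 q7 0.76
```

View pics/side9.png

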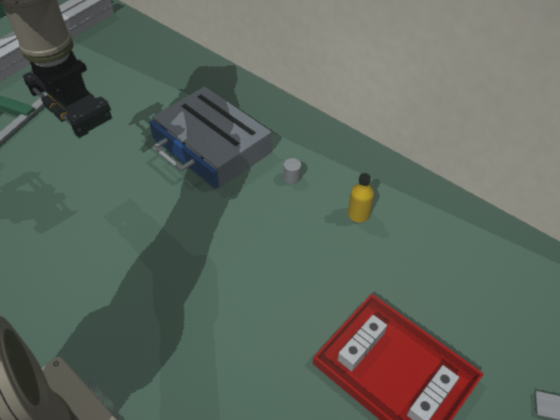

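```bash
python3 -c "
from h import *
print(workorder.close_job())"
```

```text
the job is handed in; nothing more can be done
None
```

I pulled the drawer to its stop, weighed and sorted all five jaws in this batch, pushed the drawer home and handed the job in at about 43 s. The hand-in gives no verdict.

- **Weights:** Three jaws read about 7.3–7.6 N and went in the drawer as steel. Two read about 2.6–2.9 N and went in the tray as alloy.
- **Jaws:** The last images show both alloy jaws flat in the tray. All three steel jaws lay flat in the drawer just before I closed it; I couldn't see them afterwards.
- **Drawer out:** I took it as at the stop because the pull force climbed to about 48 N with almost no movement.
- **Drawer home:** The push force climbed to about 38 N with under 2 mm of movement. The drawer front then sat within about 3 mm of the cabinet edge, and the travel from the stop came to about 150 mm.
- **Oil bottle and slug:** I never touched them and both look unmoved. The network positions differ from the start by up to about 6 mm. One bottle reading of (0.745, -0.101) from the scene camera is about 20 mm from the 0.725 I measured at the start. The side camera didn't show that, so I took it as network error.
- **Readings that disagreed:** The camera once showed one drawer jaw 58 mm wide instead of 32 mm. A height check and the picture showed it lying flat, so I put it down to part of the drawer wall being picked up with it. My first fix on the drawer's centre line was about 2 mm off, so I corrected it before setting down the second steel jaw.

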